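# Rock a locating block out of its check nest

### The arm

A 6-joint arm with a two-finger parallel gripper is mounted at the origin on a cart in front of the work surface, level with it; the furniture and walls round the work are solid. World frame = base frame: x ahead of the robot, y to its left, z up, the work surface at z = 0. Lengths are in m, angles in rad, forces in N, time in s.
With the tool pointing down it reaches from about 0.35 to 0.95 m from the base axis. Payload 17.4 kg.
Tool frame: the origin (TCP) lies at the very end of the fingers, on their centre line; the grasp point (between the pads) lies 19 mm behind it; x points along the fingers, y is the direction in which the jaws open and shut, and the axes are right-handed (so a half turn about x gives the same grasp; the last joint's range is limited). The gripper opens to 93 mm and grips with 3 to 60 N. Pads are 15 mm wide; open, the fingers measure 128 mm over their backs; the gripper's body (75 mm by 188 mm) begins 65 mm behind the grasp point.
Start: joints at [1.201, 0.116, 1.442, -0, 1.584, -0.038], TCP at [0.22, 0.638, 0.219] pointing down, gripper open.
Joint ranges: [-2.83, 2.83], [-0.83, 2.19], [0.07, 2.5], [-1.14, 4.28], [0.01, 3], [-2.97, 2.97]. Speed limits (rad/s): [1.89, 1.89, 2.22, 3.14, 3.14, 3.14].

### API

Orientations are given as a rotation vector (axis times angle).
In Python, from plant import r gives the robot as it stands.
- The arm moves only by the tool arm_command, never from a script. Its argument "deltas" is one flat list of numbers, 4 for each row, row after row: the shift along the tool's x, y, z in mm, then the turn about the tool's x in degrees. A call has 1 to 12 rows; each row shifts and turns the commanded pose from where the row before left it, along the tool's axes as they then stand; what a row does not reach is not made up. A row lasts 1/12 s, in which the tool goes at most 41.7 mm and 7.16 degrees, less where a joint would pass 70% of its speed; a pose out of reach is approached as far as the arm can. A call with a gripper value outside its range is refused whole. "gripper" is the opening, from 0 (shut) to 1 (fully open), set as the call begins (left out, the last holds). The fingers move at their own pace and stop on an object; "newtons" is the grip in N (left out, the last holds). Time passes only in rows, so rows that do not move let the fingers close. It gives the time, the measured TCP pose, the force and the opening at its end, in the units of the state.
- r.read_state(): the state, without advancing time (a new reading comes with each control period).
- r.camera(name): name is "scene" or "side" or "wrist"; returns a dict with "image" (420x560x3 uint8, red, green, blue), "fx", "fy", "cx", "cy" (pixels), "k1" (the pictures are not rectified: a ray, as slopes to the right and down, at radius r is drawn at 1 + k1 r^2 times it, then the intrinsics apply), "extrinsics" (4x4, takes a point from world to camera coordinates); the wrist camera has in their place "mount" (4x4, takes a point from camera to tool coordinates, whose origin is the TCP and whose axes are the tool frame's). Camera axes: x right, y down, z forward; pixel columns grow to the right and rows downward; lengths in m; the calibration is good to about 2 mm. A picture is of the moment at which its call begins: read the wrist's pose just before it. There is no depth.
- r.close_job(): hands the job in, once; it reports no verdict.
The state is a dict: "t": time; "q": joint angles; "qd": joint speeds; "tau": joint torques, N m; "eef_pos": TCP position; "ee_rot": TCP orientation; "wrist_force": force on the tool from outside, world axes, zero at the start; "torque": the same for the moment, N m; "gripper_width": opening from 0.0 (shut) to 1.0 (fully open).
Only numpy, scipy, OpenCV 4.12 (cv2) and the standard library are available. Lean on these libraries where they do the work, as an engineer would, in place of code of your own. Each camera call takes 0.05 s, during which the arm holds its last target.

### The job

Swing the toggle clamp's arm up and over, well past upright, so that it stays back off the locating block. Then take the block by its upright stem and rock it to one side and to the other while it sits in its nest, until both side jaws have been pushed back off its foot; lift it straight up and finish while still holding it upright over the nest, just clear of the jaws (about 2 to 4 cm), without letting go. Leave the small parts round the nest where they lie.

Things in the scene. Friction and masses are not known exactly. Their poses are not given: they have to be found in the camera images.
- nest: The check nest, fixed to the bench: dark steel base plate 165x136 mm, 12 mm thick. Origin on the bench under the centre of the block's seat; +x points to the clamp's post (away from the robot, turned up to 0.35 rad), +y to the left jaw, z up. The block sits on the plate, at z = 12 mm; low guides leave its foot 1 mm fore and aft, 1.5 mm sideways.
- jaw_mid (a point): Point midway between the two side jaws on the block's centreline, 42 mm above the bench. The jaws are steel slides 24 mm wide (x) and 8 mm high (z = 38 to 46 mm) on beds out to 62 mm either side; nothing there is above z = 50 mm. Their noses are 17.6 mm either side of the centre, overlap the foot by 3.4 mm and hang 8 mm above it, so they catch a block pulled straight up.
- block_grip (a point): Point on the locating block's stem, on its centreline, 18 mm below its top and 60 mm above its underside (72 mm above the bench when seated); axes parallel to the nest's when seated. Grip the stem here across its 16 mm thickness, fingers fore and aft (nest x). The tilt of its z axis is the block's lean.
- block: The locating block, aluminium, 90 to 210 g, standing in the nest: foot 28 (x) x 42 (y) x 18 mm high, on it a stem 16 (x) x 34 (y) mm up to 78 mm. Origin at the centre of its underside. To free it, lean it in the nest's y-z plane about the lower edge of its foot on the side leant to: 9 degrees pushes that jaw back about 4 mm; 12 degrees is safe.
- jaw_left (a joint): Left jaw (nest +y): how far it has been pushed outward, m. Starts at 0 to 0.001; moves up to 0.009. Stiff sliding friction of about 12 N, no spring: it stays where pushed. Off the foot's edge at about 0.0035 to 0.004.
- jaw_right (a joint): Right jaw (nest -y): the same, outward towards -y.
- clamp_arm (a joint): Angle of the clamp arm, rad: 0 = down, level over the block with its rubber foot on the block's top; 1.57 = upright; 2.3 = back stop. It is moved by the handle with a few newtons; past upright by about 0.3 rad or more it falls back by itself.
- clamp_handle (a point): Middle of the clamp's T handle, a round bar 13 mm thick and 92 mm long, parallel to the nest's y, at the end of the arm, 150 mm from the pivot. The arm (12 mm wide, 14 mm high) joins it in the middle; pinch the bar beside the arm (about 28 mm from the middle). Down, it is 112 mm above the bench and 70 mm in front of the block's centre.
- clamp_pivot (a point): The clamp arm's hinge: 80 mm behind the seat's centre, 112 mm above the bench; axis along the nest's y. The post's cheeks reach z = 123 mm.
- bronze_bushing: Bystander: flanged bronze bushing, 29x28x29 mm, lying by the nest; origin under its centre. Leave it.
- ball_bearing: Bystander: ball bearing, 38 mm across, 11 mm high, lying flat; origin under its centre. Leave it.
- alu_block_1: Bystander: plain flat aluminium block 34x60x14 mm lying loose on the bench (not the locating block, which stands in the nest); origin under its centre. Leave it.
- star_knob: Bystander: star knob, 29x28x32 mm, standing on the bench; origin under its centre. Leave it.
Things that resemble listed ones, but are neither listed nor needed, are in the scene too. What is shaped like the block but blue or red is not meant.

How it is judged:
By the outcome, as a careful person would: the job done as asked, in the order asked, and still so for the second after the job is handed in, while the arm keeps its last pose, push and grip.
It also fails if it takes over 48 s, if anything falls off the work surface, if the arm or the gripper's body presses on something with over 40 N, if the wrist force passes 120 N, or if a joint passes its speed limit or range.

## Working session

There is one attempt and no reset: what is moved stays moved. The work goes in short steps, Python scripts to look and compute and a tool call to move; the robot and the scene stay as the last step left them, time stands still between calls to the robot, and variables do not carry over. Pictures are saved under pics/ and viewed, and the job is handed in when it is done.

Besides the shell and the picture viewer there is one more tool, called after ">>>" as name(argument=value, ...) on one line, values as JSON. arm_command: Moves the arm, as the interface text tells. Its arguments: {"type":"object","properties":{"deltas":{"type":"array","items":{"type":"number"}},"gripper":{"type":"number"},"newtons":{"type":"number"}},"required":["deltas"]}

```bash
ls; mkdir -p pics; python3 - <<'E'
from plant import r
import cv2,numpy as np
s=r.read_state(); print({k:np.round(v,4).tolist() for k,v in s.items()})
for n in ["scene","side","wrist"]:
    c=r.camera(n); cv2.imwrite(f"pics/{n}0.png",c["image"][:,:,::-1])
    print(n,{k:np.round(v,4).tolist() for k,v in c.items() if k!="image"})
E
```

```text
pics
{'t': 0.0, 'q': [1.2012, 0.1165, 1.4423, -0.0, 1.584, -0.0378], 'qd': [0.001, 0.0004, -0.0003, 0.0007, 0.002, -0.0007], 'tau': [0.0032, -72.1282, -62.262, 0.0781, 0.0239, -0.0001], 'eef_pos': [0.2198, 0.638, 0.2178], 'ee_rot': [0.2594, 1.5553, -0.2613], 'wrist_force': [0.5259, 0.3723, 0.5744], 'torque': [-0.0154, -0.0165, 0.0113], 'gripper_width': 0.9983}
scene {'fx': 494.6779, 'fy': 494.6779, 'cx': 285.4107, 'cy': 212.5205, 'k1': 0.0581, 'extrinsics': [[0.6494, -0.7603, 0.0136, -0.2718], [-0.3665, -0.3286, -0.8705, 0.3131], [0.6663, 0.5603, -0.492, 0.6139], [0.0, 0.0, 0.0, 1.0]]}
side {'fx': 456.6128, 'fy': 456.6128, 'cx': 269.1657, 'cy': 211.8145, 'k1': 0.0043, 'extrinsics': [[-0.9938, -0.1091, -0.0226, 0.5333], [-0.0476, 0.5991, -0.7992, 0.0288], [0.1008, -0.7932, -0.6006, 0.9933], [0.0, 0.0, 0.0, 1.0]]}
wrist {'fx': 363.1344, 'fy': 363.1344, 'cx': 279.1628, 'cy': 210.4643, 'k1': -0.0866, 'mount': [[-0.0006, -0.2905, 0.9569, -0.1662], [1.0, -0.0023, -0.0001, 0.0006], [0.0022, 0.9569, 0.2905, -0.0816], [0.0, 0.0, 0.0, 1.0]]}
```

View pics/scene0.png

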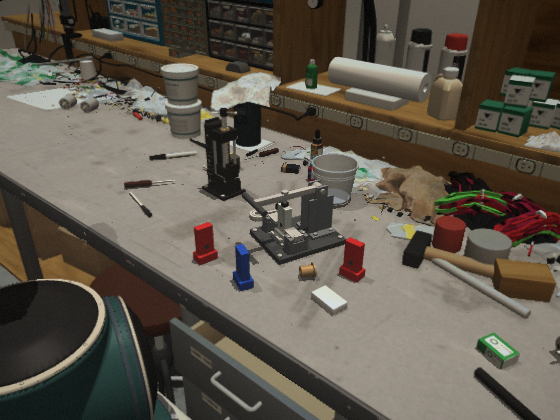

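View pics/side0.png

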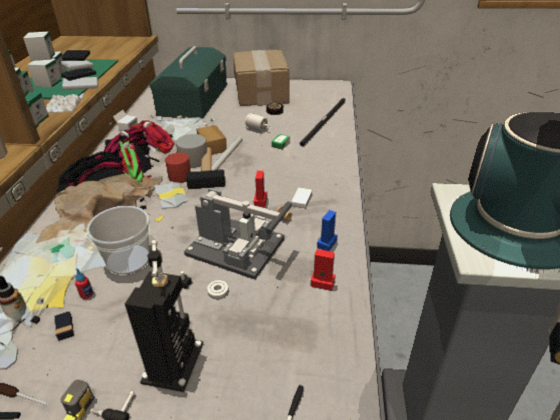

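View pics/wrist0.png

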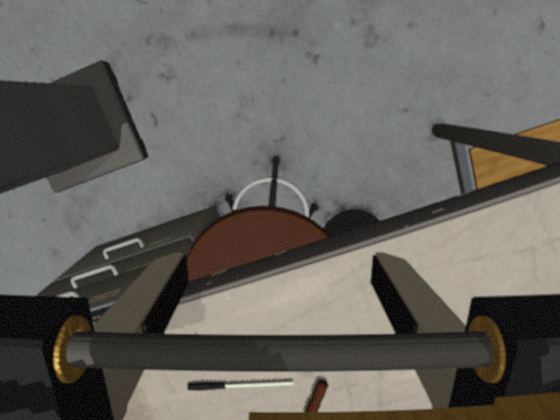

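The scene view shows the nest around (298,228) and the side view shows it around (235,235). Red and blue lookalikes stand nearby. I'll enlarge both.

```bash
python3 - <<'E'
import cv2
a=cv2.imread("pics/scene0.png")[165:275,230:380]; cv2.imwrite("pics/sc_c.png",cv2.resize(a,None,fx=5.3,fy=5.3,interpolation=cv2.INTER_CUBIC))
a=cv2.imread("pics/side0.png")[165:305,175:345]; cv2.imwrite("pics/si_c.png",cv2.resize(a,None,fx=4,fy=4,interpolation=cv2.INTER_CUBIC))
E
```

```text
(no output)
```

View pics/sc_c.png

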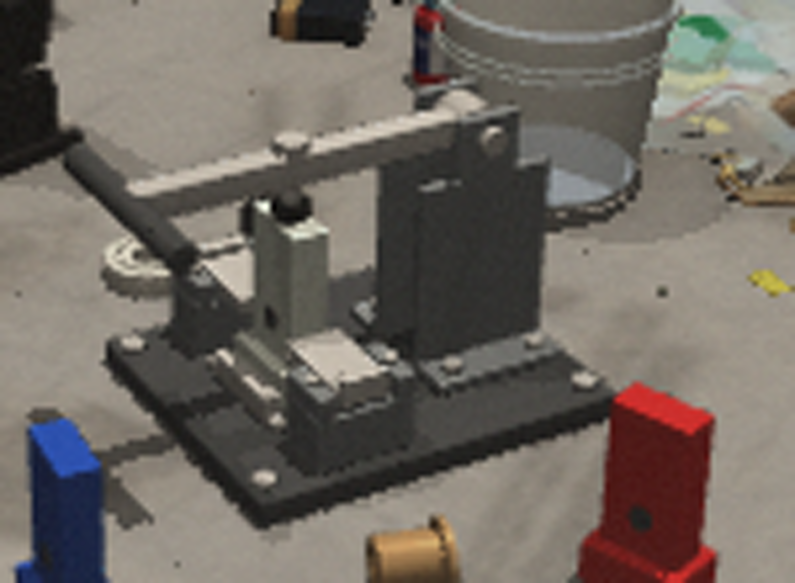

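View pics/si_c.png

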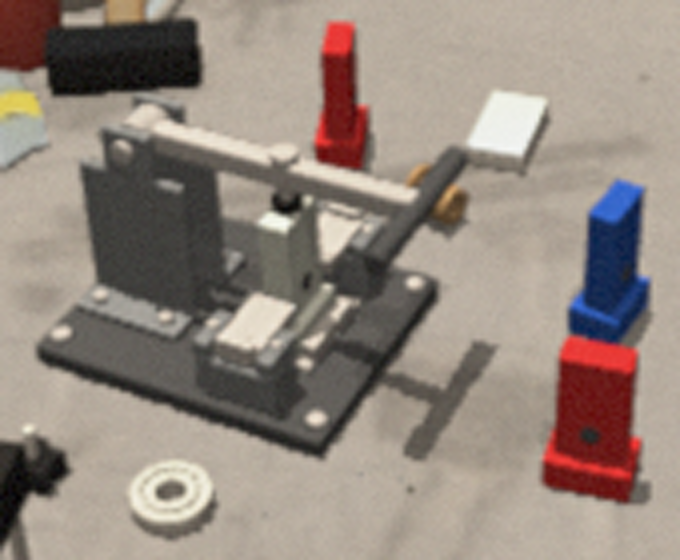

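Keypoints are readable in both crops: handle bar ends, block top corners and plate corners. I'll fit the nest pose.

```bash
cat > h.py <<'E'
import numpy as np, cv2
from scipy.optimize import least_squares
from scipy.spatial.transform import Rotation as R
CAM={"scene":(494.6779,285.4107,212.5205,.0581,[[0.6494,-0.7603,0.0136,-0.2718],[-0.3665,-0.3286,-0.8705,0.3131],[0.6663,0.5603,-0.492,0.6139]]),
"side":(456.6128,269.1657,211.8145,.0043,[[-0.9938,-0.1091,-0.0226,0.5333],[-0.0476,0.5991,-0.7992,0.0288],[0.1008,-0.7932,-0.6006,0.9933]])}
def proj(cam,P):
    f,cx,cy,k,E=CAM[cam]; E=np.array(E); c=np.atleast_2d(P)@E[:,:3].T+E[:,3]
    s=c[:,:2]/c[:,2:]; s=s*(1+k*(s**2).sum(1,keepdims=True)); return s*f+[cx,cy]
def nest2w(p,P): 
    c,s=np.cos(p[2]),np.sin(p[2]); P=np.atleast_2d(P); return np.c_[p[0]+c*P[:,0]-s*P[:,1],p[1]+s*P[:,0]+c*P[:,1],P[:,2]]
E
cat > fit.py <<'E'
from h import *
def S(x,y): return (x/5.3+230,y/5.3+165)
def D(x,y): return (x/4+175,y/4+165)
xf=None
obs=[("scene",(-.07,-.046,.112),S(183,250)),("scene",(-.07,.046,.112),S(75,152)),
("scene",(-.008,.017,.09),S(256,203)),("scene",(-.008,-.017,.09),S(290,240)),("scene",(.008,-.017,.09),S(328,232)),
("scene",("f",.068,.012),S(107,343)),("scene",("f",-.068,.012),S(260,513)),("scene",("b",-.068,.012),S(617,392)),
("side",(-.07,.046,.112),D(365,250)),("side",(-.07,-.046,.112),D(457,155)),
("side",(.008,.017,.09),D(260,230)),("side",(-.008,.017,.09),D(294,243)),("side",(-.008,-.017,.09),D(315,205)),
("side",("f",.068,.012),D(320,440)),("side",("f",-.068,.012),D(437,280)),("side",("b",.068,.012),D(40,345))]
def res(p):
    o=[]
    for c,P,uv in obs:
        P=list(P)
        if P[0]=="f":P[0]=p[3]
        if P[0]=="b":P[0]=p[3]+.165
        o.append(proj(c,nest2w(p,P))[0]-uv)
    return np.array(o).ravel()
s=least_squares(res,[.55,.2,0,-.07],loss="soft_l1")
print(s.x); print(np.round(s.fun.reshape(-1,2) if 0 else res(s.x).reshape(-1,2),1).tolist())
p=s.x
for n,P in dict(seat=(0,0,0),handle=(-.07,0,.112),hL=(-.07,.028,.112),hR=(-.07,-.028,.112),pivot=(.08,0,.112),grip=(0,0,.072)).items(): print(n,nest2w(p,P).round(4))
E
python3 fit.py
```

```text
[ 0.56472837  0.1294168  -0.35049938 -0.05061015]
[[-0.3, 1.6], [-0.6, 0.4], [-1.3, -0.5], [0.3, -0.5], [-0.1, -0.8], [-1.6, -1.1], [-0.7, -1.8], [-0.1, -0.0], [1.7, 2.4], [-0.2, -1.0], [-1.2, -3.0], [-2.4, -4.2], [0.6, -4.3], [-0.0, -0.6], [0.5, -1.8], [-1.4, -1.1]]
seat [[0.5647 0.1294 0.    ]]
handle [[0.499  0.1535 0.112 ]]
hL [[0.5086 0.1798 0.112 ]]
hR [[0.4894 0.1272 0.112 ]]
pivot [[0.6399 0.1019 0.112 ]]
grip [[0.5647 0.1294 0.072 ]]
```

```bash
cat >> fit.py <<'E'
import sys
def box(x0,x1,y0,y1,z0,z1):
    V=[(x,y,z) for x in(x0,x1) for y in(y0,y1) for z in(z0,z1)]
    return [(V[i],V[j]) for i in range(8) for j in range(i) if sum(a!=b for a,b in zip(V[i],V[j]))==1]
L=box(p[3],p[3]+.165,-.068,.068,0,.012)+box(-.008,.008,-.017,.017,.03,.09)+box(-.014,.014,-.021,.021,.012,.03)+[((-.07,-.046,.112),(-.07,.046,.112)),((-.07,0,.112),(.08,0,.112))]+box(-.012,.012,.0176,.062,.038,.046)+box(-.012,.012,-.062,-.0176,.038,.046)
for n,(x0,y0,w,h,k) in dict(scene=(230,165,150,110,5.3),side=(175,165,170,140,4)).items():
    a=cv2.imread(f"pics/{n}0.png")[y0:y0+h,x0:x0+w]; a=cv2.resize(a,None,fx=k,fy=k,interpolation=cv2.INTER_CUBIC)
    for A,B in L:
        q=(proj(n,nest2w(p,[A,B]))-[x0,y0])*k+k/2
        cv2.line(a,tuple(map(int,q[0])),tuple(map(int,q[1])),(0,255,0),1)
    cv2.imwrite(f"pics/ov_{n}.png",a)
E
python3 fit.py >/dev/null
```

```text
(no output)
```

View pics/ov_scene.png

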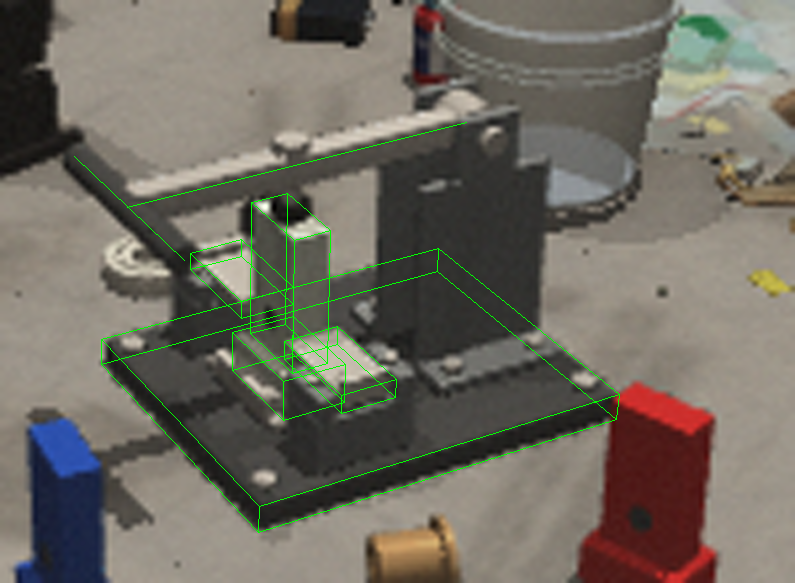

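View pics/ov_side.png

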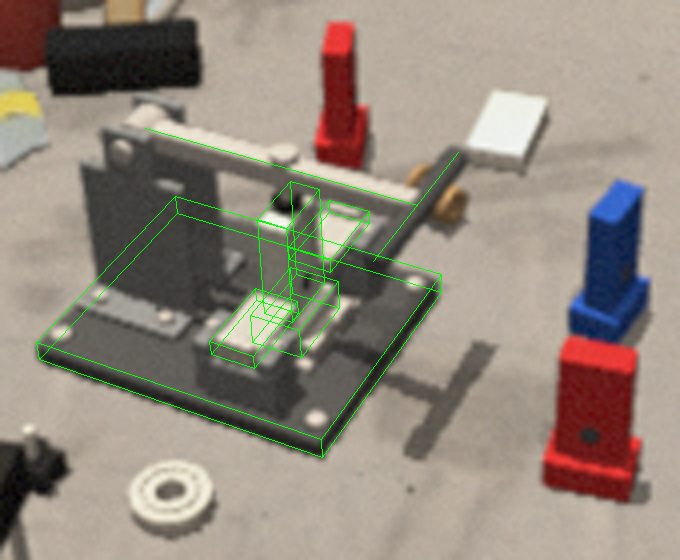

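Overlay agrees within about 2 px. Next I need the tool axes, and I should locate the tall black fixture (scene base about (225,190), top about (217,110); side base about (172,375), top about (155,245)).

```bash
cat >> h.py <<'E'
def ray(cam,uv):
    f,cx,cy,k,E=CAM[cam];E=np.array(E); d=np.array([(uv[0]-cx)/f,(uv[1]-cy)/f]); s=d.copy()
    for _ in range(20): s=d/(1+k*(s@s))
    Rm=E[:,:3]; return -Rm.T@E[:,3], Rm.T@np.r_[s,1]
def onz(cam,uv,z):
    o,d=ray(cam,uv); return o+d*(z-o[2])/d[2]
def tri(a,b):
    (o1,d1),(o2,d2)=ray("scene",a),ray("side",b)
    t=np.linalg.lstsq(np.c_[d1,-d2],o2-o1,rcond=None)[0]; p1,p2=o1+t[0]*d1,o2+t[1]*d2; return (p1+p2)/2, np.linalg.norm(p1-p2)
E
python3 - <<'E'
from h import *
print(R.from_rotvec([0.2594,1.5553,-0.2613]).as_matrix().round(3))
print("tower base scene",[onz("scene",u,0).round(3) for u in [(202,188),(225,200),(245,190)]])
print("tower base side",[onz("side",u,0).round(3) for u in [(142,380),(185,390),(202,345)]])
print("tower top",tri((217,105),(155,240)), tri((207,122),(133,292)))
print("bucket",[onz("side",u,0).round(3) for u in [(120,272)]], onz("scene",(335,205),0))
E
```

```text
[[-0.     0.326  0.945]
 [-0.001  0.945 -0.326]
 [-1.    -0.001 -0.   ]]
tower base scene [array([0.619, 0.455, 0.   ]), array([0.613, 0.363, 0.   ]), array([0.686, 0.365, 0.   ])]
tower base side [array([0.687, 0.443, 0.   ]), array([0.616, 0.454, 0.   ]), array([0.609, 0.37 , 0.   ])]
tower top (array([0.63581917, 0.38940681, 0.23559477]), np.float64(0.016095023356216737)) (array([0.65342769, 0.44116615, 0.18302074]), np.float64(0.029384831958588587))
bucket [array([0.81 , 0.215, 0.   ])] [0.77485965 0.14474017 0.        ]
```

```bash
python3 - <<'E'
import cv2
a=cv2.imread("pics/scene0.png")[95:215,180:300]; cv2.imwrite("pics/tw1.png",cv2.resize(a,None,fx=5,fy=5))
a=cv2.imread("pics/side0.png")[225:405,110:230]; cv2.imwrite("pics/tw2.png",cv2.resize(a,None,fx=3.3,fy=3.3))
E
```

```text
(no output)
```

View pics/tw1.png

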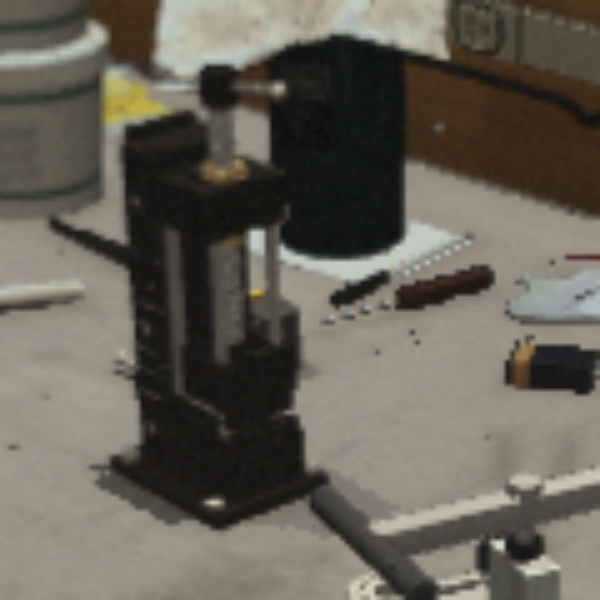

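View pics/tw2.png

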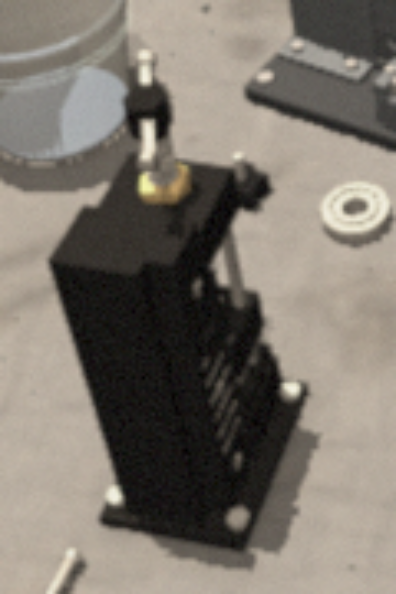

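>>> arm_command(deltas=[0,-25,26,0,0,-25,26,0,0,-25,26,0,0,-25,26,0,0,-25,26,0,0,-25,26,0,0,-25,26,0,0,-25,26,0,0,-25,26,0,0,-25,26,0,0,-25,26,0,0,-25,26,0], gripper=0.45, newtons=25)

```text
t: 1.15
eef_pos: [0.4175, 0.2512, 0.2187]
ee_rot: [0.26, 1.555, -0.26]
wrist_force: [1.2, 0.2, -0.4]
gripper_width: 0.452
```

>>> arm_command(deltas=[0,-25,26,0,0,-25,26,0,0,-24,26,0,0,-22,26,0,0,0,0,7,0,0,0,7,0,0,0,7,0,0,0,7,0,0,0,7,0,0,0,7,0,0,0,7,0,0,0,7])

```text
t: 2.15
eef_pos: [0.4841, 0.1283, 0.2185]
ee_rot: [1.019, 1.32, -1.019]
wrist_force: [0.3, -0.5, 0.2]
gripper_width: 0.446
```

>>> arm_command(deltas=[0,0,0,7,0,0,0,7,0,0,0,7,0,0,0,7,0,0,0,7,0,0,0,0,0,0,0,0])

```text
t: 2.73
eef_pos: [0.4841, 0.1283, 0.2186]
ee_rot: [1.459, 1.026, -1.459]
wrist_force: [0.1, -0.2, -0.3]
gripper_width: 0.451
```

```bash
cat >> h.py <<'E'
def look(name,tag):
    from plant import r
    s=r.read_state(); c=r.camera(name); cv2.imwrite(f"pics/{tag}.png",c["image"][:,:,::-1]); return s,c
def wproj(s,c,P):
    M=np.array(c["mount"]); Rt=R.from_rotvec(s["ee_rot"]).as_matrix()
    T=(np.atleast_2d(P)-s["eef_pos"])@Rt; q=(T-M[:3,3])@M[:3,:3]
    sl=q[:,:2]/q[:,2:]; sl=sl*(1+c["k1"]*(sl**2).sum(1,keepdims=True)); return sl*c["fx"]+[c["cx"],c["cy"]]
E
python3 - <<'E'
from h import *
import pickle
s,c=look("wrist","w1"); pickle.dump((s,c),open("w1.pkl","wb"))
print({k:np.round(v,4).tolist() for k,v in s.items() if k not in("tau","qd")}); print(R.from_rotvec(s["ee_rot"]).as_matrix().round(3))
E
```

```text
{'t': 2.7333, 'q': [0.2081, -0.2698, 1.8058, -0.0, 1.6058, 0.5534], 'eef_pos': [0.4841, 0.1283, 0.2186], 'ee_rot': [1.4587, 1.0257, -1.459], 'wrist_force': [0.082, -0.2442, -0.2802], 'torque': [-0.0386, 0.0672, -0.0177], 'gripper_width': 0.4514}
[[-0.     0.941 -0.339]
 [-0.    -0.339 -0.941]
 [-1.    -0.     0.   ]]
```

View pics/w1.png

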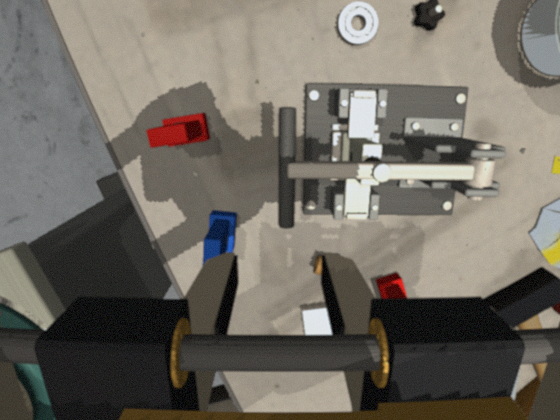

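The wrist view shows the handle bar from (287,108) to (287,228), the arm running to the pivot near (485,170), the jaws at (362,113) and (357,200), and the plate corners. I'll enlarge it.

```bash
python3 - <<'E'
import cv2
a=cv2.imread("pics/w1.png")[70:250,265:515]; cv2.imwrite("pics/w1c.png",cv2.resize(a,None,fx=3.2,fy=3.2,interpolation=cv2.INTER_CUBIC))
E
```

```text
(no output)
```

View pics/w1c.png

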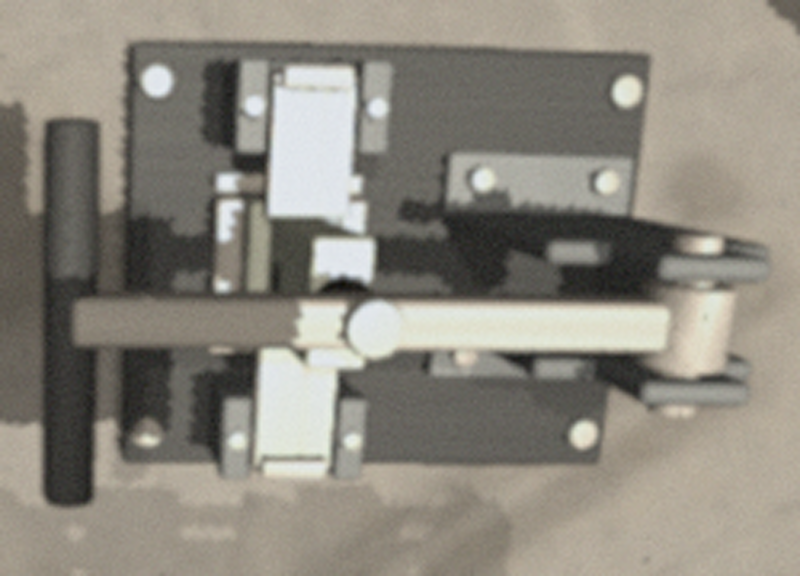

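```bash
cat > fit2.py <<'E'
from h import *; import pickle
exec(open("fit.py").read().split("s=least_squares")[0].replace("from h import *",""))
s,c=pickle.load(open("w1.pkl","rb"))
def W(x,y): return (x/3.2+265,y/3.2+70)
wo=[((-.07,.046,.112),W(71,121)),((-.07,-.046,.112),W(69,503)),(("f",.068,.012),W(130,42)),(("b",.068,.012),W(650,55)),(("b",-.068,.012),W(600,462)),(("f",-.068,.012),W(122,462)),((-.012,.0181,.046),W(268,212)),((.012,.0181,.046),W(352,218))]
def resw(p):
    o=[]
    for P,uv in wo:
        P=list(P)
        if P[0]=="f":P[0]=p[3]
        if P[0]=="b":P[0]=p[3]+.165
        o.append(wproj(s,c,nest2w(p,P))[0]-uv)
    return np.array(o).ravel()
for n,f in dict(ext=res,wrist=resw,both=lambda p:np.r_[res(p),resw(p)]).items():
    S_=least_squares(f,[.56,.13,-.35,-.05],loss="soft_l1"); p=S_.x; print(n,p.round(4)); print(f(p).reshape(-1,2).round(1).tolist())
Rt=R.from_rotvec(s["ee_rot"]).as_matrix()
for n,P in dict(hR=(-.07,-.028,.112)).items(): 
    w=nest2w(p,P)[0]; print(n,w,"tool delta mm to put grasp pt:",((w-s["eef_pos"])@Rt*1000+[19,0,0]).round(1))
E
python3 fit2.py
```

```text
ext [ 0.5647  0.1294 -0.3505 -0.0506]
[[-0.3, 1.6], [-0.6, 0.4], [-1.3, -0.5], [0.3, -0.5], [-0.1, -0.8], [-1.6, -1.1], [-0.7, -1.8], [-0.1, -0.0], [1.7, 2.4], [-0.2, -1.0], [-1.2, -3.0], [-2.4, -4.2], [0.6, -4.3], [-0.0, -0.6], [0.5, -1.8], [-1.4, -1.1]]
wrist [ 0.5657  0.132  -0.3475 -0.0506]
[[0.4, -0.3], [0.3, -0.2], [-0.3, -0.2], [0.7, -1.1], [0.0, 0.8], [-0.2, 0.9], [-0.2, 1.4], [-0.8, -0.3]]
both [ 0.5656  0.1317 -0.3483 -0.0506]
[[-0.8, 1.0], [-1.1, -0.0], [-1.9, -1.0], [-0.3, -1.0], [-0.6, -1.3], [-2.1, -1.6], [-1.2, -2.4], [-0.8, -0.7], [1.1, 3.2], [-0.8, -0.4], [-1.8, -2.3], [-3.1, -3.4], [-0.1, -3.6], [-0.6, 0.2], [-0.0, -1.2], [-2.1, -0.3], [0.5, 0.1], [0.3, 0.1], [-0.3, 0.1], [0.7, -0.7], [-0.1, 1.2], [-0.3, 1.1], [-0.2, 1.7], [-0.8, 0.1]]
hR [0.49029103 0.12930435 0.112     ] tool delta mm to put grasp pt: [125.6   5.5  -3.1]
```

>>> arm_command(deltas=[10,3,-2,0,25,2.5,-1,0,25,0,0,0,25,0,0,0,20,0,0,0,14,0,0,0,6,0,0,0,0,0,0,0])

```text
t: 3.45
eef_pos: [0.49, 0.1291, 0.0923]
ee_rot: [1.46, 1.025, -1.463]
wrist_force: [0.6, 0.3, -0.4]
gripper_width: 0.45
```

```bash
python3 - <<'E'
from h import *
s,c=look("wrist","w2"); print(s["eef_pos"],s["wrist_force"])
E
```

```text
[0.48996958 0.12911896 0.09232844] [ 0.63212022  0.29701463 -0.37325138]
```

View pics/w2.png

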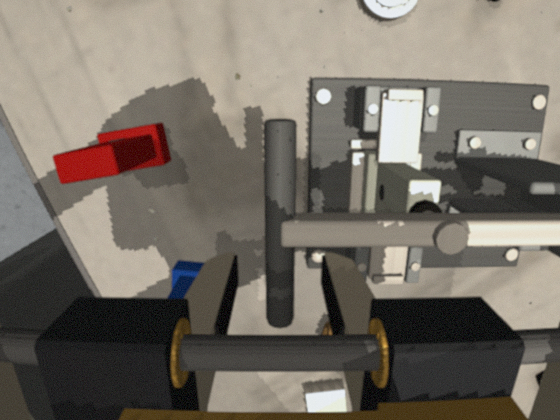

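The bar sits centred between the fingers (x≈280), beside the arm. Closing.

>>> arm_command(deltas=[0,0,0,0,0,0,0,0,0,0,0,0,0,0,0,0,0,0,0,0,0,0,0,0], gripper=0.0, newtons=15)

```text
t: 4.0
eef_pos: [0.4903, 0.1294, 0.094]
ee_rot: [1.462, 1.024, -1.462]
wrist_force: [-4.2, 1.2, 4.0]
gripper_width: 0.134
```

```bash
python3 - <<'E'
import numpy as np
# incremental tool moves (x down, y = nest x), n rows from theta 0 to 2.2 (eased)
from plant import r
print(r.read_state()["gripper_width"])
N=24; u=np.linspace(0,1,N+1); th=2.2*(u-np.sin(2*np.pi*u)/(2*np.pi)*0.6)
x=-150*np.cos(th); z=150*np.sin(th)
X=np.round(-np.diff(z),1);Y=np.round(np.diff(x),1)
for a in (0,12): print(", ".join(f"{X[i]}, {Y[i]}, 0, 0" for i in range(a,a+12)))
print(X.sum(),Y.sum())
E
```

```text
0.1341879291475028
-5.6, 0.1, 0, 0, -6.1, 0.4, 0, 0, -7.2, 0.7, 0, 0, -8.6, 1.4, 0, 0, -10.3, 2.3, 0, 0, -12.1, 3.7, 0, 0, -13.7, 5.6, 0, 0, -14.9, 8.0, 0, 0, -15.3, 10.8, 0, 0, -14.9, 13.7, 0, 0, -13.5, 16.5, 0, 0, -11.3, 18.7, 0, 0
-8.5, 20.2, 0, 0, -5.4, 20.7, 0, 0, -2.3, 20.1, 0, 0, 0.3, 18.7, 0, 0, 2.3, 16.7, 0, 0, 3.5, 14.4, 0, 0, 4.1, 12.0, 0, 0, 4.2, 9.7, 0, 0, 4.0, 7.8, 0, 0, 3.6, 6.2, 0, 0, 3.3, 5.2, 0, 0, 3.2, 4.6, 0, 0
-121.19999999999999 238.2
```

>>> arm_command(deltas=[-5.6,0.1,0,0,-6.1,0.4,0,0,-7.2,0.7,0,0,-8.6,1.4,0,0,-10.3,2.3,0,0,-12.1,3.7,0,0,-13.7,5.6,0,0,-14.9,8.0,0,0])

```text
t: 4.67
eef_pos: [0.51, 0.1221, 0.1736]
ee_rot: [1.46, 1.027, -1.464]
wrist_force: [-13.0, 5.4, 5.3]
gripper_width: 0.135
```

```bash
python3 - <<'E'
from h import *
s,c=look("side","s2"); print(s["eef_pos"],s["wrist_force"],s["gripper_width"])
E
```

```text
[0.50998094 0.12212879 0.17357748] [-13.01317017   5.36355996   5.25153031] 0.13485078377239973
```

View pics/s2.png

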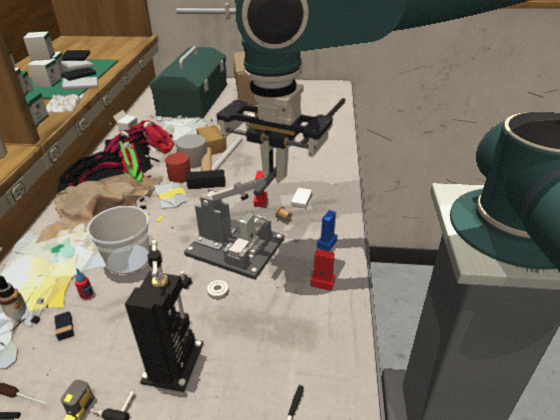

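>>> arm_command(deltas=[-15.8,9.8,0,0,-15.2,13.0,0,0,-13.5,16.5,0,0,-11.3,18.7,0,0,-8.5,20.2,0,0,-5.4,20.7,0,0,-2.3,20.1,0,0,0.3,18.7,0,0])

```text
t: 5.38
eef_pos: [0.642, 0.0737, 0.246]
ee_rot: [1.463, 1.022, -1.46]
wrist_force: [-1.6, 0.2, 0.9]
gripper_width: 0.131
```

>>> arm_command(deltas=[2.3,16.7,0,0,3.5,14.4,0,0,4.1,12.0,0,0,4.2,9.7,0,0,4.0,7.8,0,0,3.6,6.2,0,0,3.3,5.2,0,0,3.2,4.6,0,0,0,0,0,0])

```text
t: 6.13
eef_pos: [0.7134, 0.0477, 0.2153]
ee_rot: [1.462, 1.022, -1.461]
wrist_force: [2.7, -5.4, 3.8]
gripper_width: 0.134
```

```bash
python3 - <<'E'
from h import *
s,c=look("side","s3"); print(s["eef_pos"],s["wrist_force"],s["gripper_width"])
p=(.5656,.1318,-.348)
d=(s["eef_pos"]-nest2w(p,(.08,-.028,.112))[0]+[0,0,.019]); x=d[0]*np.cos(p[2])+d[1]*np.sin(p[2]); print(x,d[2],np.arctan2(d[2],-x),np.hypot(x,d[2]))
E
```

```text
[0.71342681 0.04768322 0.21529592] [ 2.73961037 -5.395945    3.83231931] 0.1337642343905776
0.08765093663201665 0.12229591662252229 2.192650486846763 0.15046254655233215
```

View pics/s3.png

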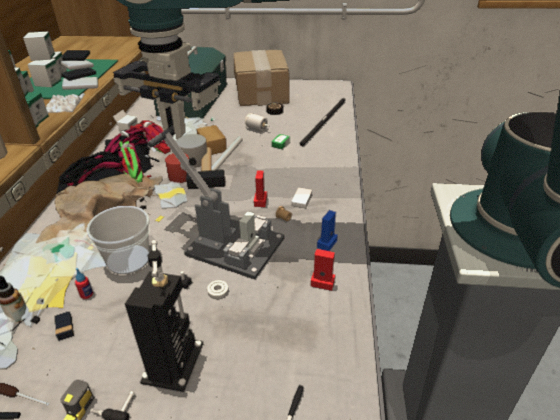

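Arm is at θ≈2.19, well past upright. Releasing and rising.

>>> arm_command(deltas=[0,0,0,0,0,0,0,0,0,0,0,0,-5,0,0,0,-15,0,0,0,-20,0,0,0,-20,0,0,0,-10,0,0,0,0,0,0,0], gripper=0.45)

```text
t: 6.93
eef_pos: [0.7132, 0.0484, 0.2895]
ee_rot: [1.464, 1.021, -1.458]
wrist_force: [0.2, 0.3, 0.2]
gripper_width: 0.449
```

```bash
python3 - <<'E'
from h import *
s,c=look("side","s4"); print(s["eef_pos"],s["ee_rot"],s["wrist_force"],s["gripper_width"])
a=cv2.imread("pics/s4.png")[80:310,110:350]; cv2.imwrite("pics/s4c.png",cv2.resize(a,None,fx=2.5,fy=2.5,interpolation=cv2.INTER_CUBIC))
p=(.5656,.1318,-.348); Rt=R.from_rotvec(s["ee_rot"]).as_matrix()
print(((nest2w(p,(0,0,.072))[0]-s["eef_pos"])@Rt*1000).round(1), np.degrees(np.arctan2(Rt[1,1],Rt[0,1])-p[2]))
E
```

```text
[0.71316574 0.04840885 0.28954162] [ 1.46436319  1.02076563 -1.4575772 ] [0.24879811 0.25264257 0.15512351] 0.44892944707435506
[ 216.9 -168.1  -27.5] -0.0643035773131581
```

View pics/s4c.png

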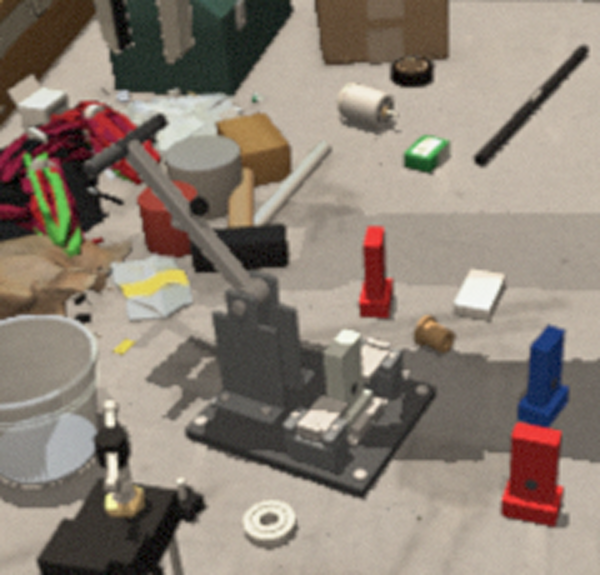

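The clamp arm rests on its back stop. Moving over the block to look.

>>> arm_command(deltas=[0,-15,-3,0,0,-30,-5,0,0,-35,-6,0,0,-35,-6,0,0,-30,-5,0,5,-15,-2.5,0,20,-8.1,0,0,30,0,0,0,30,0,0,0,25,0,0,0,10,0,0,0,0,0,0,0], gripper=0.4)

```text
t: 7.98
eef_pos: [0.5628, 0.1314, 0.1624]
ee_rot: [1.458, 1.025, -1.466]
wrist_force: [-0.3, -0.3, 0.4]
gripper_width: 0.4
```

```bash
python3 - <<'E'
from h import *; import pickle
s,c=look("wrist","w3"); pickle.dump((s,c),open("w3.pkl","wb")); print(s["eef_pos"],s["ee_rot"],s["wrist_force"],s["gripper_width"])
p=(.5656,.1318,-.348); Rt=R.from_rotvec(s["ee_rot"]).as_matrix()
print(((nest2w(p,(0,0,.072))[0]-s["eef_pos"])@Rt*1000).round(1))
a=cv2.imread("pics/w3.png")[60:330,160:520]; cv2.imwrite("pics/w3c.png",cv2.resize(a,None,fx=2.2,fy=2.2,interpolation=cv2.INTER_CUBIC))
E
```

```text
[0.56279317 0.13142612 0.16238846] [ 1.45819756  1.02541025 -1.46600193] [-0.2539327  -0.27406167  0.4163119 ] 0.3995114052716497
[90.4  2.9 -1.5]
```

View pics/w3c.png

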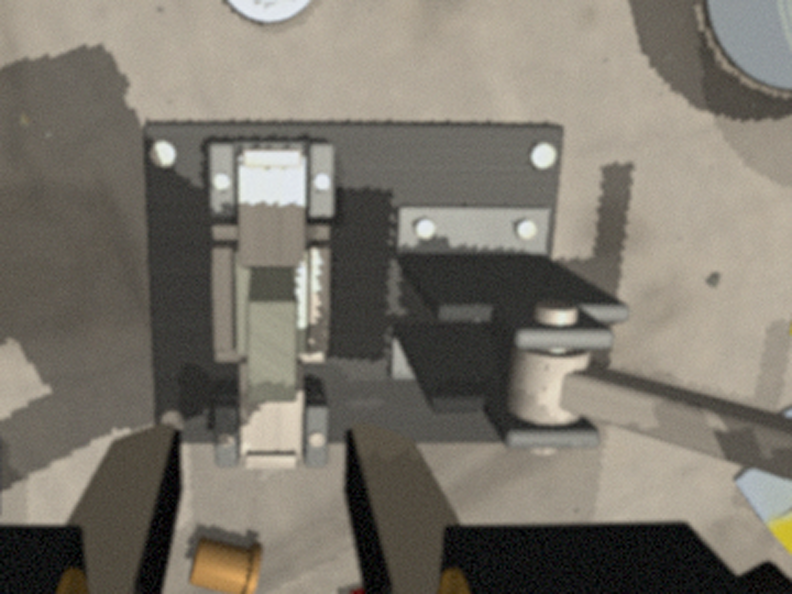

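```bash
cat > fit3.py <<'E'
from h import *; import pickle
s,c=pickle.load(open("w3.pkl","rb"))
W=lambda x,y:(x/2.2+160,y/2.2+60)
p0=(.5656,.1318,-.348)
# plate + block separately
pts=[((-.0506,.068,.012),W(146,123)),((.1144,.068,.012),W(562,126))]
for P,uv in pts: print((wproj(s,c,nest2w(p0,P))[0]-uv).round(1))
bp=[((-.008,.017,.09),W(248,298)),((.008,.017,.09),W(297,299)),((-.008,-.017,.09),W(247,398)),((.008,-.017,.09),W(298,398))]
f=lambda p:np.concatenate([wproj(s,c,nest2w(p,P))[0]-uv for P,uv in bp])
print("p0",f(p0).reshape(-1,2).round(1).tolist())
S=least_squares(f,p0); print(S.x, S.fun.reshape(-1,2).round(1).tolist())
jr=[((0,.0181,.046),W(271,265)),((0,-.0181,.046),W(272,405))]
# post front edges
M=np.array(c["mount"]);Rt=R.from_rotvec(s["ee_rot"]).as_matrix()
def wray(uv,z):
    d=np.array([(uv[0]-c["cx"])/c["fx"],(uv[1]-c["cy"])/c["fx"]]);q=d.copy()
    for _ in range(20): q=d/(1+c["k1"]*(q@q))
    o=s["eef_pos"]+Rt@M[:3,3]; v=Rt@M[:3,:3]@np.r_[q,1]; X=o+v*(z-o[2])/v[2]-[p0[0],p0[1],0]
    return np.array([np.cos(p0[2])*X[0]+np.sin(p0[2])*X[1],-np.sin(p0[2])*X[0]+np.cos(p0[2])*X[1]]).round(4)
print("post front base",wray(W(395,350),.012),"upper step",wray(W(440,310),.09),wray(W(440,310),.10),"cheek top",wray(W(517,335),.123),"left jaw nose",wray(W(271,265),.046), "foot?",wray(W(271,240),.03))
print("bar tool delta",((nest2w(S.x,(0,0,.072))[0]-s["eef_pos"])@Rt*1000).round(1))
E
python3 fit3.py
```

```text
[-2.4  0.4]
[ 1.2 -0.6]
p0 [[-0.3, 2.3], [1.0, 1.8], [0.6, 3.3], [0.0, 3.3]]
[ 0.56603451  0.13368344 -0.34981952] [[-0.6, -0.5], [0.7, -0.9], [0.2, 0.8], [-0.3, 0.8]]
post front base [ 0.0516 -0.0243] upper step [0.0518 0.0147] [0.0495 0.0174] cheek top [0.0659 0.0168] left jaw nose [-0.0004  0.0194] foot? [-0.0003  0.0256]
bar tool delta [90.4  2.6 -3.4]
```

>>> arm_command(deltas=[5,1.8,-1.5,0,15,1,-1,0,20,0,0,0,20,0,0,0,18,0,0,0,12,0,0,0,4,0,0,0,0,0,0,0])

```text
t: 8.7
eef_pos: [0.5677, 0.1331, 0.0717]
ee_rot: [1.461, 1.023, -1.462]
wrist_force: [0.1, 0.3, -0.9]
gripper_width: 0.403
```

```bash
python3 - <<'E'
from h import *
s,c=look("wrist","w4");print(s["eef_pos"],s["wrist_force"]); 
s,c=look("side","s5");a=cv2.imread("pics/s5.png")[60:300,110:350]; cv2.imwrite("pics/s5c.png",cv2.resize(a,None,fx=2.5,fy=2.5,interpolation=cv2.INTER_CUBIC))
E
```

```text
[0.56773625 0.13306494 0.07166025] [ 0.06323983  0.29566378 -0.93762075]
```

View pics/w4.png

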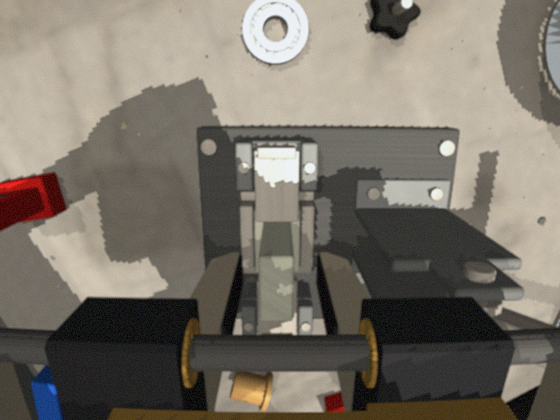

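View pics/s5c.png

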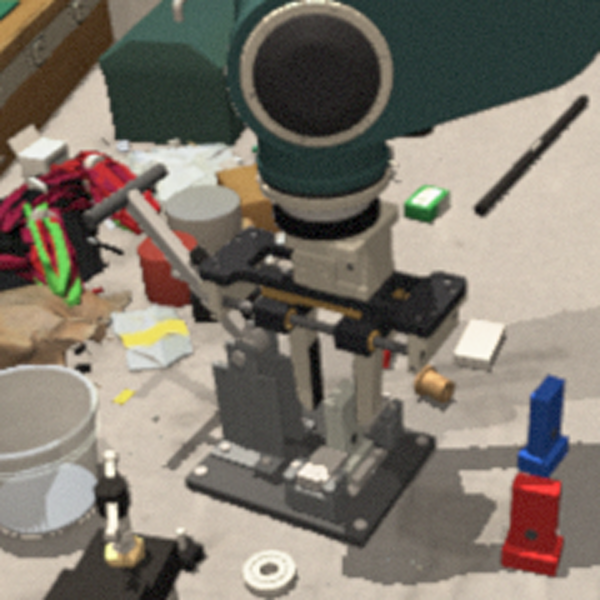

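```bash
python3 - <<'E'
from h import *
from plant import r
s=r.read_state()
print({k:np.round(v,4).tolist() for k,v in s.items()})
p=(.5656,.1325,-.349); Rt=R.from_rotvec(s["ee_rot"]).as_matrix()
print(((nest2w(p,(0,0,.056))[0]-s["eef_pos"])@Rt*1000).round(1))
E
```

```text
{'t': 8.8, 'q': [0.1865, -0.005, 1.808, 0.0, 1.3371, 0.5357], 'qd': [-0.0008, -0.0074, -0.0018, -0.0008, -0.0005, -0.0003], 'tau': [-0.0102, -56.7319, -57.3378, 0.0717, -0.0683, 0.0], 'eef_pos': [0.5682, 0.1332, 0.073], 'ee_rot': [1.4628, 1.0226, -1.4602], 'wrist_force': [-0.2543, 0.4154, 0.4585], 'torque': [-0.0882, 0.0955, 0.0351], 'gripper_width': 0.403}
[17.  -2.3  1.6]
```

>>> arm_command(deltas=[0,0,0,0,0,0,0,0])

```text
t: 8.97
eef_pos: [0.5681, 0.1331, 0.0728]
ee_rot: [1.463, 1.023, -1.46]
wrist_force: [-0.6, -0.3, 0.5]
gripper_width: 0.399
```

```bash
python3 - <<'E'
from h import *; import pickle
s,c=look("wrist","w5"); pickle.dump((s,c),open("w5.pkl","wb")); print(s["eef_pos"])
a=cv2.imread("pics/w5.png")[190:345,200:370]; cv2.imwrite("pics/w5c.png",cv2.resize(a,None,fx=3.8,fy=3.8,interpolation=cv2.INTER_CUBIC))
E
```

```text
[0.56808136 0.13311655 0.07277892]
```

View pics/w5c.png

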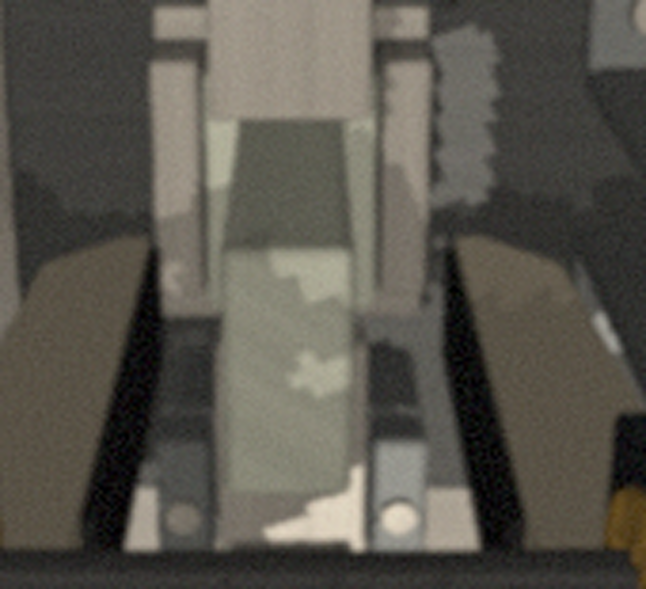

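```bash
python3 - <<'E'
from h import *; import pickle
s,c=pickle.load(open("w5.pkl","rb")); W=lambda x,y:(x/3.8+200,y/3.8+190)
bp=[((-.008,.017,.09),W(224,248)),((.008,.017,.09),W(350,248)),((-.008,-.017,.09),W(229,489)),((.008,-.017,.09),W(353,489))]
f=lambda p:np.concatenate([wproj(s,c,nest2w(p,P))[0]-uv for P,uv in bp])
S=least_squares(f,(.5656,.1325,-.349)); print(S.x,S.fun.round(1)); Rt=R.from_rotvec(s["ee_rot"]).as_matrix()
print(((nest2w(S.x,(0,0,.056))[0]-s["eef_pos"])@Rt*1000).round(1))
E
```

```text
[ 0.56579519  0.13305273 -0.34140568] [-1.3 -0.8  1.4 -1.2 -0.5  1.3  0.4  1. ]
[16.8 -2.1  0.9]
```

Consistent: move [16.8, −2.1, +1]. Descend, then close gently.

>>> arm_command(deltas=[2,-2.1,1,0,5,0,0,0,5,0,0,0,3.5,0,0,0,1.5,0,0,0,0,0,0,0,0,0,0,0])

```text
t: 9.6
eef_pos: [0.5652, 0.1328, 0.0545]
ee_rot: [1.461, 1.023, -1.462]
wrist_force: [1.0, 0.0, -0.2]
gripper_width: 0.4
```

```bash
python3 - <<'E'
from h import *
s,c=look("wrist","w6");print(s["eef_pos"],s["wrist_force"],s["torque"]); 
a=cv2.imread("pics/w6.png")[190:345,200:370]; cv2.imwrite("pics/w6c.png",cv2.resize(a,None,fx=3.8,fy=3.8,interpolation=cv2.INTER_CUBIC))
E
```

```text
[0.56522149 0.13280869 0.05453524] [ 1.02935039  0.02474532 -0.20091629] [-0.03342436  0.09977509 -0.00508045]
```

View pics/w6c.png

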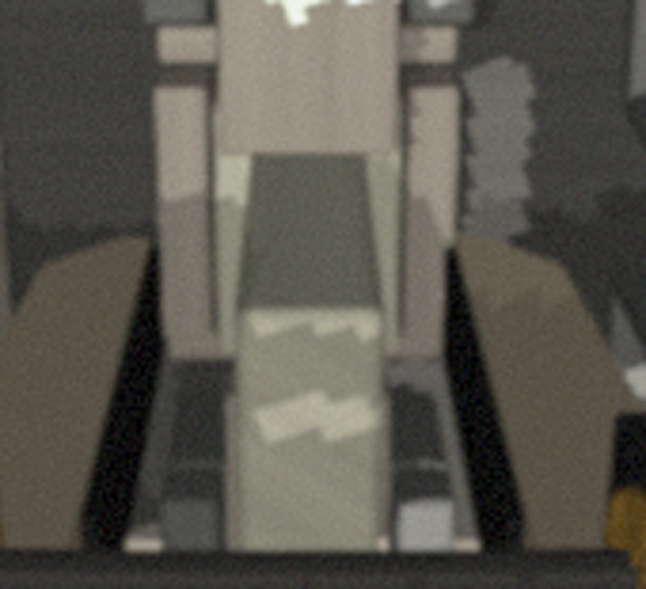

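>>> arm_command(deltas=[0,0.8,0,0,0,0,0,0,0,0,0,0,0,0,0,0,0,0,0,0,0,0,0,0,0,0,0,0], gripper=0.0, newtons=25)

```text
t: 10.23
eef_pos: [0.566, 0.1325, 0.0547]
ee_rot: [1.462, 1.023, -1.462]
wrist_force: [-0.5, 0.6, 0.9]
gripper_width: 0.172
```

```bash
python3 - <<'E'
from h import *
from plant import r
s=r.read_state(); print({k:np.round(v,4).tolist() for k,v in s.items() if k not in("tau","qd","q")})
# lean table: TCP dy,dz vs angle, grasp at hgt above underside 61.5
for h in (61.5,):
  for a in range(0,15,2):
    t=np.radians(a); print(a, round(-21*np.cos(t)+h*np.sin(t)+21,2), round(h*np.cos(t)+21*np.sin(t)-h,2))
E
```

```text
{'t': 10.2333, 'eef_pos': [0.566, 0.1325, 0.0547], 'ee_rot': [1.4617, 1.0232, -1.4615], 'wrist_force': [-0.4942, 0.5583, 0.8838], 'torque': [-0.1115, 0.1298, 0.0276], 'gripper_width': 0.1723}
0 0.0 0.0
2 2.16 0.7
4 4.34 1.32
6 6.54 1.86
8 8.76 2.32
10 11.0 2.71
12 13.25 3.02
14 15.5 3.25
```

Stem is gripped (16 mm). Lean toward +y (tool −z).

>>> arm_command(deltas=[0,0,-1.5,0,-0.6,0,-1.5,0,-0.5,0,-1.5,0,-0.5,0,-1.5,0,-0.4,0,-1.5,0,-0.3,0,-1.5,0,-0.3,0,-1.5,0,-0.2,0,-1.5,0,-0.2,0,-1.5,0,-0.1,0,-1,0,0,0,0,0,0,0,0,0])

```text
t: 11.23
eef_pos: [0.5704, 0.1449, 0.0568]
ee_rot: [1.459, 1.022, -1.464]
wrist_force: [-1.0, -10.1, -3.5]
gripper_width: 0.169
```

```bash
python3 - <<'E'
from h import *
s,c=look("wrist","w7");print(s["eef_pos"],s["wrist_force"],s["torque"],s["gripper_width"]); 
Rt=R.from_rotvec(s["ee_rot"]).as_matrix(); print(((s["eef_pos"]-np.array([.566,.1325,.0547]))@Rt*1000).round(1))
a=cv2.imread("pics/w7.png")[100:345,180:390]; cv2.imwrite("pics/w7c.png",cv2.resize(a,None,fx=2.4,fy=2.4,interpolation=cv2.INTER_CUBIC))
s,c=look("scene","sc7");a=cv2.imread("pics/sc7.png")[150:280,220:380]; cv2.imwrite("pics/sc7c.png",cv2.resize(a,None,fx=4,fy=4,interpolation=cv2.INTER_CUBIC))
E
```

```text
[0.57043362 0.14491336 0.05682013] [ -1.04740174 -10.10040347  -3.5236072 ] [-1.97448104  0.28490776 -0.01626919] 0.16945904672104492
[ -2.2  -0.1 -13.2]
```

View pics/w7c.png

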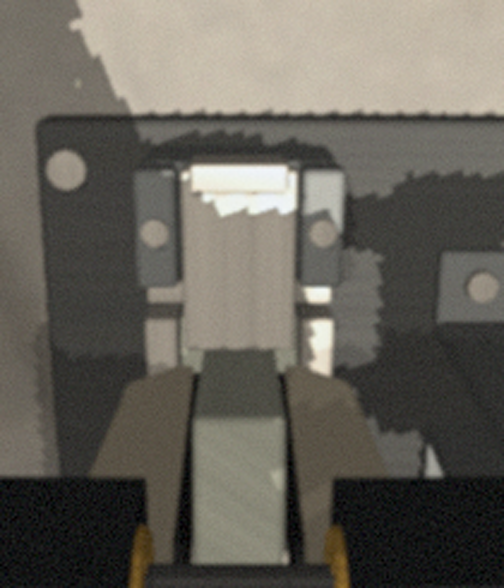

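View pics/sc7c.png

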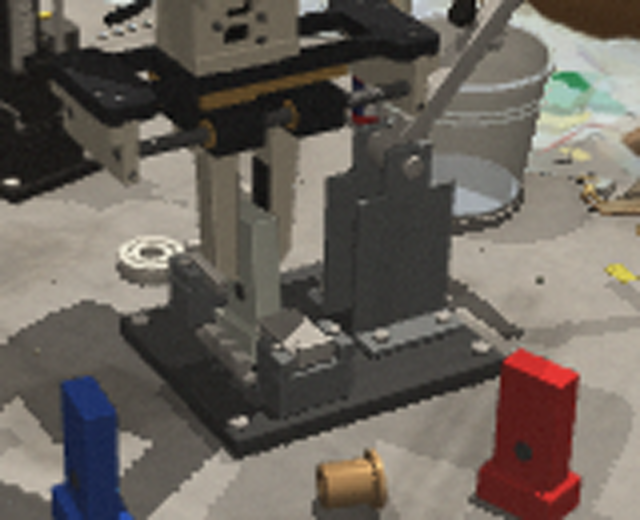

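The block leans toward the left jaw at about 10 N. I'll push slightly further, then measure the jaw.

>>> arm_command(deltas=[-0.2,0,-1,0,-0.2,0,-1,0,0,0,0,0,0,0,0,0])

```text
t: 11.67
eef_pos: [0.5711, 0.1468, 0.0572]
ee_rot: [1.459, 1.022, -1.464]
wrist_force: [-1.0, -10.9, -4.7]
gripper_width: 0.171
```

```bash
python3 - <<'E'
from h import *
s,c=look("wrist","w8");print(s["eef_pos"],s["wrist_force"],s["torque"],s["gripper_width"]); 
Rt=R.from_rotvec(s["ee_rot"]).as_matrix(); print(((s["eef_pos"]-np.array([.566,.1325,.0547]))@Rt*1000).round(1))
p=(.5656,.1325,-.348)
print("proj left jaw nose d=0,4,8",wproj(s,c,nest2w(p,[(0,.0176+d,.046) for d in(0,.004,.008)])).round(1).tolist())
print("outer bed .062",wproj(s,c,nest2w(p,[(0,.062+d,.046) for d in(0,.004,.008)])).round(1).tolist())
a=cv2.imread("pics/w8.png")[130:300,210:350]; cv2.imwrite("pics/w8c.png",cv2.resize(a,None,fx=3.5,fy=3.5,interpolation=cv2.INTER_CUBIC))
E
```

```text
[0.57107173 0.14677543 0.05717711] [ -1.03349003 -10.85612195  -4.68402222] [-2.15612574  0.29686302 -0.04428175] 0.17100536224228335
[ -2.5  -0.1 -15.1]
proj left jaw nose d=0,4,8 [[279.9, 256.6], [279.9, 249.6], [279.9, 242.6]]
outer bed .062 [[279.6, 174.3], [279.6, 166.3], [279.6, 158.2]]
```

View pics/w8c.png

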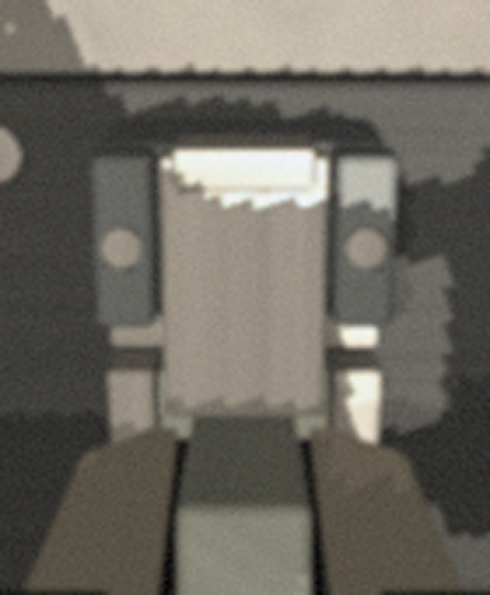

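Measured against the fixed bed, the left jaw's nose moved from 35 px to 25 px, about 5–6 mm. Back to upright, then lean to −y.

>>> arm_command(deltas=[0.1,0,2,0,0.3,0,2,0,0.4,0,2,0,0.4,0,2,0,0.5,0,2,0,0.6,0,2,0,0.6,0,2,0,0.6,0,1.5,0,0,0,1,0,0,0,0,0])

```text
t: 12.55
eef_pos: [0.5674, 0.1349, 0.0574]
ee_rot: [1.468, 1.025, -1.456]
wrist_force: [-0.7, 17.0, 16.2]
gripper_width: 0.17
```

>>> arm_command(deltas=[-0.2,0,1.5,0,-0.6,0,1.5,0,-0.5,0,1.5,0,-0.5,0,1.5,0,-0.4,0,1.5,0,-0.3,0,1.5,0,-0.3,0,1.5,0,-0.2,0,1.5,0,-0.2,0,1.5,0,-0.1,0,1,0,0,0,1,0,0,0,0,0])

```text
t: 13.55
eef_pos: [0.5616, 0.1196, 0.0594]
ee_rot: [1.466, 1.025, -1.458]
wrist_force: [1.5, 11.4, 6.8]
gripper_width: 0.171
```

```bash
python3 - <<'E'
from h import *
s,c=look("wrist","w9");print(s["eef_pos"],s["wrist_force"],s["torque"],s["gripper_width"]); 
Rt=R.from_rotvec(s["ee_rot"]).as_matrix(); print(((s["eef_pos"]-np.array([.566,.1325,.0547]))@Rt*1000).round(1))
a=cv2.imread("pics/w9.png")[100:345,180:390]; cv2.imwrite("pics/w9c.png",cv2.resize(a,None,fx=2.4,fy=2.4,interpolation=cv2.INTER_CUBIC))
s,c=look("scene","sc9");a=cv2.imread("pics/sc9.png")[190:270,240:340]; cv2.imwrite("pics/sc9c.png",cv2.resize(a,None,fx=7,fy=7,interpolation=cv2.INTER_CUBIC))
a=cv2.imread("pics/sc7.png")[190:270,240:340]; cv2.imwrite("pics/sc7d.png",cv2.resize(a,None,fx=7,fy=7,interpolation=cv2.INTER_CUBIC))
E
```

```text
[0.56155084 0.11957852 0.05942058] [ 1.54462445 11.44462017  6.81224451] [ 2.18913581 -0.05848495 -0.0334822 ] 0.17125456459308694
[-4.8  0.2 13.6]
```

View pics/w9c.png

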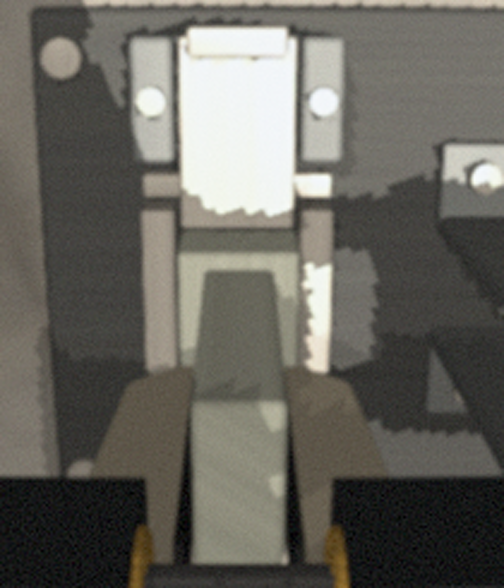

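View pics/sc9c.png

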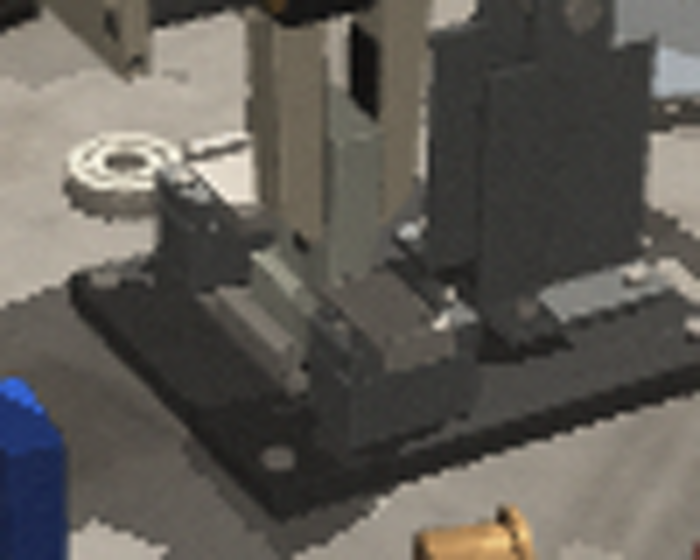

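View pics/sc7d.png

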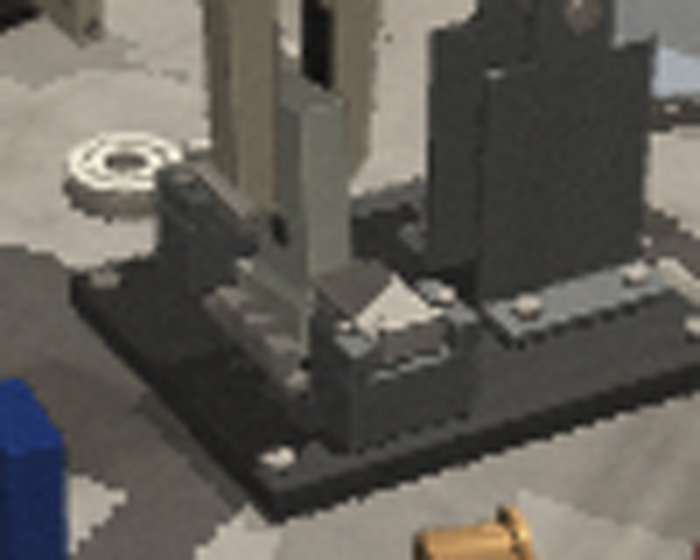

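>>> arm_command(deltas=[0.3,0,1,0,0.3,0,1,0,0,0,0.8,0,0,0,0,0,0,0,0,0])

```text
t: 14.07
eef_pos: [0.5607, 0.1171, 0.0594]
ee_rot: [1.466, 1.025, -1.457]
wrist_force: [-1.6, 12.8, 12.5]
gripper_width: 0.172
```

```bash
python3 - <<'E'
from h import *
s,c=look("scene","sc10");print(s["eef_pos"],s["wrist_force"],s["torque"],s["gripper_width"]); 
Rt=R.from_rotvec(s["ee_rot"]).as_matrix(); print(((s["eef_pos"]-np.array([.566,.1325,.0547]))@Rt*1000).round(1))
k=9;x0,y0=275,215
t=[]
for n in("scene0","sc10"):
    a=cv2.imread(f"pics/{n}.png")[y0:y0+45,x0:x0+45]; t.append(cv2.resize(a,None,fx=k,fy=k,interpolation=cv2.INTER_CUBIC))
cv2.imwrite("pics/cmp10.png",np.hstack(t)[:, :800])
p=(.5656,.1325,-.348)
for d in (0,.004,.008): print(d,((proj("scene",nest2w(p,[(-.012,-.062-d,.046),(.012,-.062-d,.046),(-.012,-.0176-d,.046)]))-[x0,y0])*k).round(0).tolist())
s,c=look("side","s10")
a=cv2.imread("pics/s10.png")[190:290,170:310]; cv2.imwrite("pics/s10c.png",cv2.resize(a,None,fx=5,fy=5,interpolation=cv2.INTER_CUBIC))
E
```

```text
[0.5607168  0.11713618 0.05936373] [-1.55684696 12.77746579 12.47989159] [ 2.42249406  0.44121412 -0.06587377] 0.1719065050244293
[-4.7  0.3 16.2]
0 [[164.0, 211.0], [256.0, 184.0], [66.0, 120.0]]
0.004 [[173.0, 220.0], [265.0, 192.0], [75.0, 128.0]]
0.008 [[182.0, 228.0], [274.0, 201.0], [83.0, 136.0]]
```

View pics/cmp10.png

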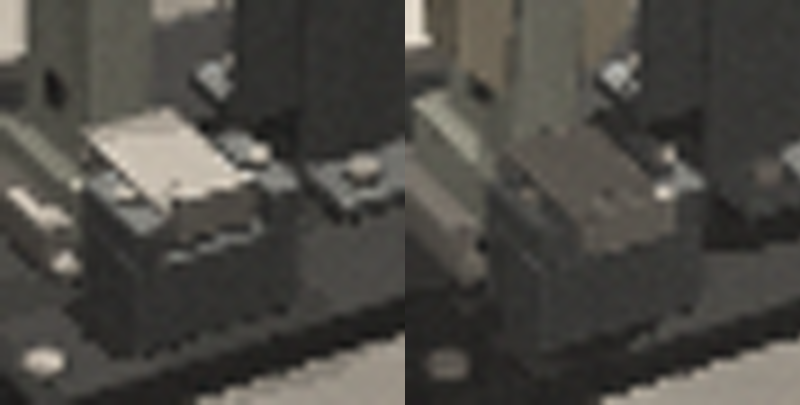

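View pics/s10c.png

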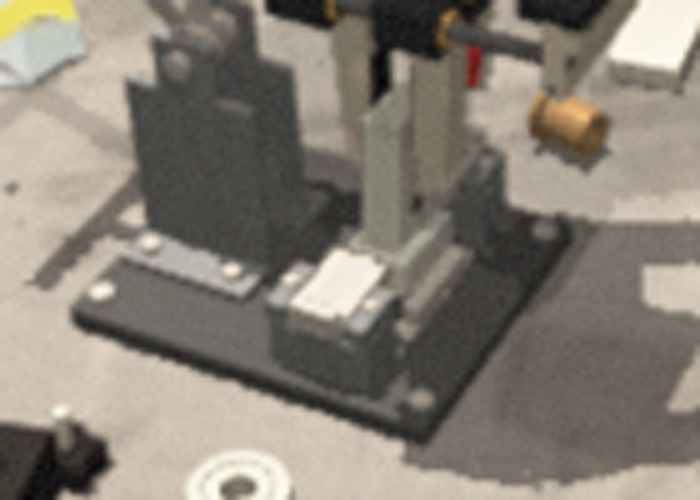

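Right jaw moved out about 5–6 mm (outer corner shifted from (165,212) to about (179,222) at 9×). Now back to upright and seat it flat.

>>> arm_command(deltas=[0.1,0,-1.8,0,0.2,0,-2,0,0.3,0,-2,0,0.4,0,-2,0,0.4,0,-2,0,0.5,0,-2,0,0.6,0,-2,0,0.6,0,-2,0,0.6,0,-2,0,0,0,0,0,0,0,0,0])

```text
t: 15.08
eef_pos: [0.5663, 0.1321, 0.0545]
ee_rot: [1.462, 1.023, -1.46]
wrist_force: [0.1, -0.7, 5.5]
gripper_width: 0.17
```

```bash
python3 - <<'E'
from h import *
s,c=look("wrist","w11");print(s["eef_pos"],s["wrist_force"],s["torque"],s["gripper_width"]); 
Rt=R.from_rotvec(s["ee_rot"]).as_matrix(); print(((s["eef_pos"]-np.array([.566,.1325,.0547]))@Rt*1000).round(1))
a=cv2.imread("pics/w11.png")[100:345,180:390]; cv2.imwrite("pics/w11c.png",cv2.resize(a,None,fx=2.4,fy=2.4,interpolation=cv2.INTER_CUBIC))
s,c=look("scene","sc11");a=cv2.imread("pics/sc11.png")[190:270,240:340]; cv2.imwrite("pics/sc11c.png",cv2.resize(a,None,fx=7,fy=7,interpolation=cv2.INTER_CUBIC))
E
```

```text
[0.56625077 0.13211004 0.05451906] [ 0.08615801 -0.65234668  5.52824088] [-0.41445726  0.29234388 -0.02225361] 0.169849623823346
[0.2 0.4 0.3]
```

View pics/w11c.png

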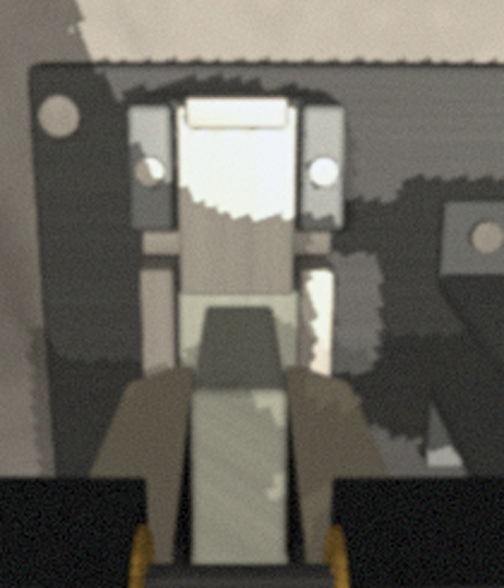

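View pics/sc11c.png

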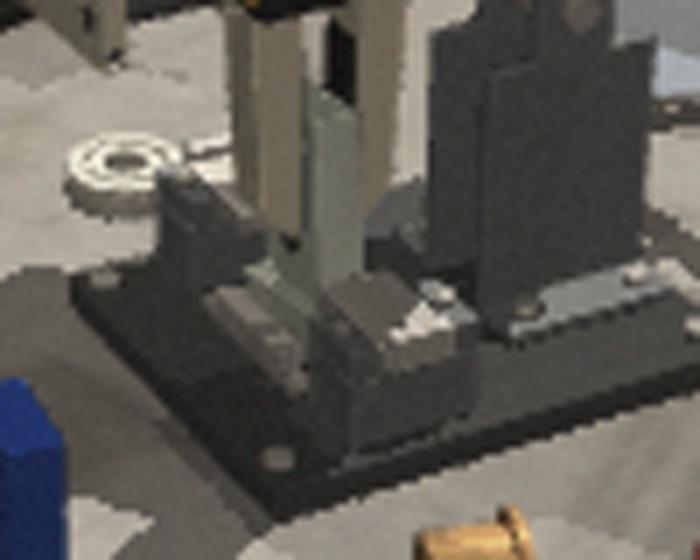

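```bash
python3 - <<'E'
from h import *; from plant import r
s,c=look("wrist","w12"); p=(.5656,.1325,-.348)
W=lambda x,y:np.array((x/2.4+180,y/2.4+100))
obs=[((.017,.09),W(0,388)[1]),((.017,.03),W(0,307)[1])]
for lean in (-4,-2,0,2,4):
    t=np.radians(lean)
    o=[]
    for (y,z),v in obs:
        zz=z-.012; Y=y*np.cos(t)+zz*np.sin(t); Z=.012+zz*np.cos(t)-y*np.sin(t)
        o.append(wproj(s,c,nest2w(p,(0,Y,Z)))[0][1]-v)
    print(lean,np.round(o,1),"diff",round(o[0]-o[1],1))
E
```

```text
-4 [22.4 -2.9] diff 25.2
-2 [15.6 -4.3] diff 20.0
0 [ 8.8 -5.8] diff 14.6
2 [ 1.9 -7.2] diff 9.1
4 [-5.1 -8.5] diff 3.5
```

The wrist view hints the block still leans a few degrees to +y. I'll check this from the scene camera.

```bash
python3 - <<'E'
from h import *
p=(.5656,.1325,-.348); k=12;x0,y0=270,195
a=cv2.imread("pics/sc11.png")[y0:y0+48,x0:x0+33]; b=cv2.imread("pics/scene0.png")[y0:y0+48,x0:x0+33]
A=cv2.resize(np.hstack([b,a]),None,fx=k,fy=k,interpolation=cv2.INTER_CUBIC)
def pt(lean,x,y,z,sh=0):
    t=np.radians(lean); zz=z-.012
    return proj("scene",nest2w(p,(x,sh+y*np.cos(t)+zz*np.sin(t),.012+zz*np.cos(t)-y*np.sin(t))))[0]
for l in(0,3,6): 
    e=(pt(l,-.008,-.017,.09)-pt(l,-.008,-.017,.03)); print(l,"slope dx/dy of -x-y edge",e, e[0]/e[1])
cv2.imwrite("pics/lean.png",A[:600,:800]); print(A.shape)
E
```

```text
0 slope dx/dy of -x-y edge [  0.35420167 -25.08755732] -0.014118619330205237
3 slope dx/dy of -x-y edge [ -0.41017027 -25.72112442] 0.015946825180683924
6 slope dx/dy of -x-y edge [ -1.16835547 -26.27452658] 0.04446723201613259
(576, 792, 3)
```

View pics/lean.png

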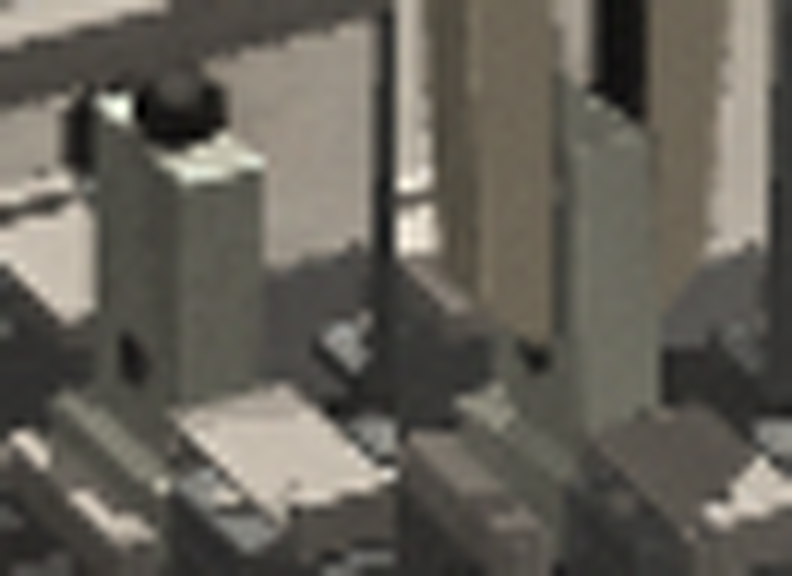

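Both views agree on a lean of about 4–6° to +y. I'll ease the grip slightly and bring it back to −y while pressing it lightly onto its seat.

>>> arm_command(deltas=[0.3,0,1,0,0.3,0,1,0,0.3,0,1,0,0.3,0,1,0,0.3,0,0.6,0,0,0,0,0,0,0,0,0], newtons=12)

```text
t: 15.82
eef_pos: [0.5653, 0.1289, 0.0544]
ee_rot: [1.465, 1.024, -1.458]
wrist_force: [-1.3, 7.6, 13.9]
gripper_width: 0.171
```

```bash
cat > lk.py <<'E'
from h import *; import sys
t=sys.argv[1]
s,c=look("wrist","w"+t);print(s["t"],s["eef_pos"],s["wrist_force"],s["torque"],s["gripper_width"]); 
Rt=R.from_rotvec(s["ee_rot"]).as_matrix(); print(((s["eef_pos"]-np.array([.566,.1325,.0547]))@Rt*1000).round(1))
a=cv2.imread(f"pics/w{t}.png")[190:345,200:370]; A=cv2.resize(a,(416,380),interpolation=cv2.INTER_CUBIC)
s2,c2=look("scene","sc"+t); k=8;x0,y0=265,185
b=cv2.imread(f"pics/sc{t}.png")[y0:y0+60,x0:x0+48]; B=cv2.resize(b,(48*k,60*k),interpolation=cv2.INTER_CUBIC)
o=np.zeros((480,800,3),np.uint8); o[:380,:416]=A; o[:480,416:416+384]=B; cv2.imwrite(f"pics/L{t}.png",o)
E
python3 lk.py 13
```

```text
15.8167 [0.56528647 0.12888158 0.0543677 ] [-1.26316554  7.63635126 13.86100273] [ 1.22175257  0.67100453 -0.07122583] 0.17085226882328425
[0.3 0.6 3.6]
```

View pics/L13.png

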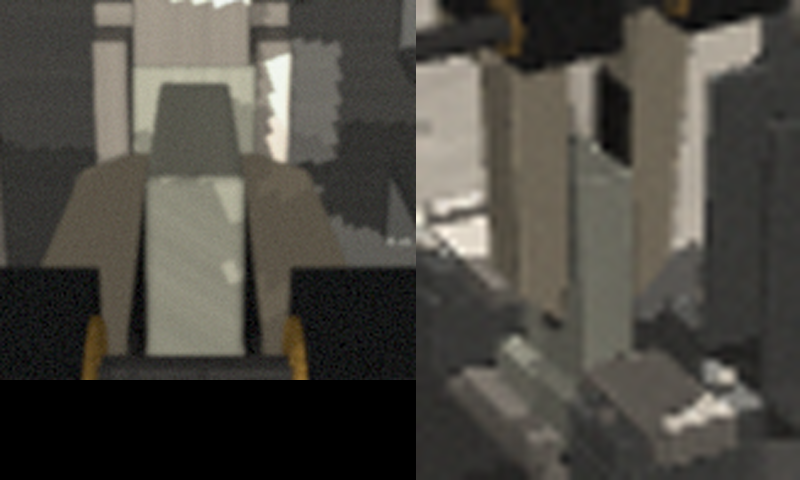

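```bash
cat > lean.py <<'E'
from h import *; import sys
# args: y px (full image) of stem top +y edge, stem/foot junction, foot top +y edge ; grip pose from state
def est(s,c,v,lift=0):
    p=(.5656,.1325,-.348)
    def f(q):
        t=q[0];o=[]
        for (y,z),vv in zip([(.017,.078),(.017,.018),(.021,.018)],v):
            o.append(wproj(s,c,nest2w(p,(0,q[1]+y*np.cos(t)+z*np.sin(t),.012+lift+z*np.cos(t)-y*np.sin(t))))[0][1]-vv)
        return np.array(o)
    S=least_squares(f,[0,0]); return np.degrees(S.x[0]),S.x[1]*1000,S.fun.round(1)
if __name__=="__main__":
    from plant import r
    s=r.read_state(); c=r.camera("wrist")
    for l in (0,.002): print(est(s,c,[float(x) for x in sys.argv[1:]],l))
E
python3 lean.py 262.7 224.3 217
python3 - <<'E'
# validation on w5 (pre-lean): top edge at 248/3.8+190 ; jaw hid the rest
from h import *; import pickle
s,c=pickle.load(open("w5.pkl","rb")); p=(.5656,.1325,-.348)
print(wproj(s,c,nest2w(p,[(0,.017,.09),(0,-.017,.09),(0,.0176,.046)])).round(1), 248/3.8+190,489/3.8+190,120/3.8+190)
E
```

```text
(np.float64(3.9965226582432325), np.float64(-6.03001902099606), array([-0. , -0.2,  0.2]))
(np.float64(4.2358890270159115), np.float64(-5.46691094436313), array([-0. , -0.1,  0.1]))
[[275.8 255.5]
 [276.3 320.9]
 [276.4 222.6]] 255.26315789473685 318.68421052631584 221.57894736842104
```

```bash
python3 - <<'E'
from h import *; from plant import r
s=r.read_state(); c=r.camera("wrist"); p=(.5656,.1325,-.348)
for n,P in dict(top=(0,.017,.09),topm=(0,-.017,.09),junc=(0,.017,.03),foot=(0,.021,.03),footlow=(0,.021,.012),nose6=(0,.0236,.046),nose0=(0,.0176,.046),bedfront=(0,.068,.012)).items(): print(n,wproj(s,c,nest2w(p,P))[0].round(1))
a=cv2.imread("pics/w13.png")[110:345,190:370]; cv2.imwrite("pics/w13c.png",cv2.resize(a,None,fx=3.3,fy=2.5,interpolation=cv2.INTER_CUBIC))
E
```

```text
top [278.5 262.7]
topm [278.8 335.7]
junc [278.4 216.6]
foot [278.4 209.6]
footlow [278.4 201. ]
nose6 [278.4 213.7]
nose0 [278.4 225. ]
bedfront [278.1 120.3]
```

View pics/w13c.png

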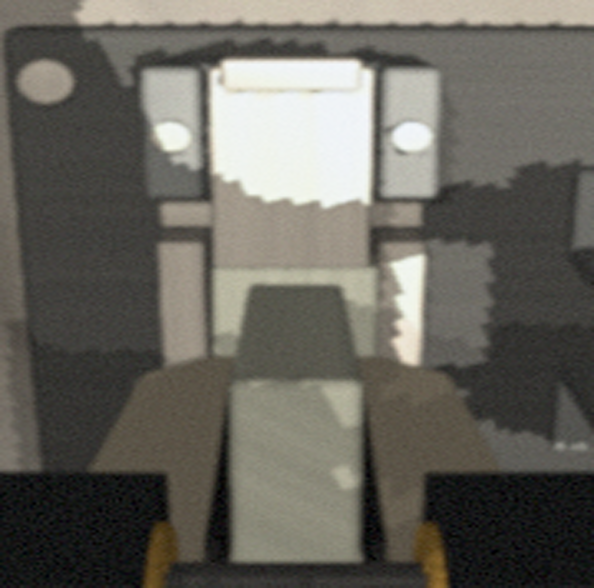

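Calibration is good in this view (plate edge predicted 120.3, seen 120.8), so the reading is real: the foot sits about 5 mm toward −y and leans about 4° to +y. It has probably climbed onto the low −y guide. I'll lift slightly, shift to +y, and set it down again.

>>> arm_command(deltas=[0,0,0,0,-1,0,0,0,-1.8,0,0,0,0,0,-1.5,0,0,0,-1.5,0,0,0,-1.5,0,0,0,-1,0,0,0,0,0,0,0,0,0], newtons=25)

```text
t: 16.77
eef_pos: [0.5661, 0.1329, 0.0548]
ee_rot: [1.461, 1.023, -1.462]
wrist_force: [0.3, -0.4, -1.2]
gripper_width: 0.168
```

```bash
python3 lk.py 14
```

```text
16.7667 [0.56607656 0.13294136 0.05475973] [ 0.28932534 -0.38790434 -1.17524304] [-0.08648845  0.080875    0.03894159] 0.1683263138692929
[-0.1 -0.1 -0.4]
```

View pics/L14.png

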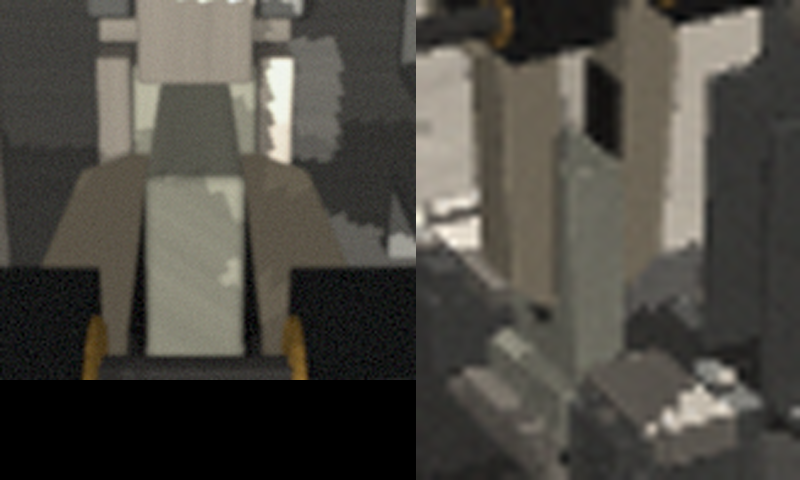

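>>> arm_command(deltas=[1,0,0,0,1,0,0,0,0.5,0,0.7,0,0.4,0,0.7,0,0.3,0,0.7,0,0.3,0,0.6,0,0,0,0,0,0,0,0,0], newtons=10)

```text
t: 17.53
eef_pos: [0.5653, 0.1303, 0.0517]
ee_rot: [1.462, 1.023, -1.461]
wrist_force: [-0.4, 0.2, 4.5]
gripper_width: 0.17
```

```bash
python3 lk.py 15
```

```text
17.5333 [0.5653247  0.13032277 0.05169454] [-0.43312409  0.20528389  4.50502155] [0.12024285 0.21376545 0.04119943] 0.1699676410176759
[3.  0.1 2.3]
```

View pics/L15.png

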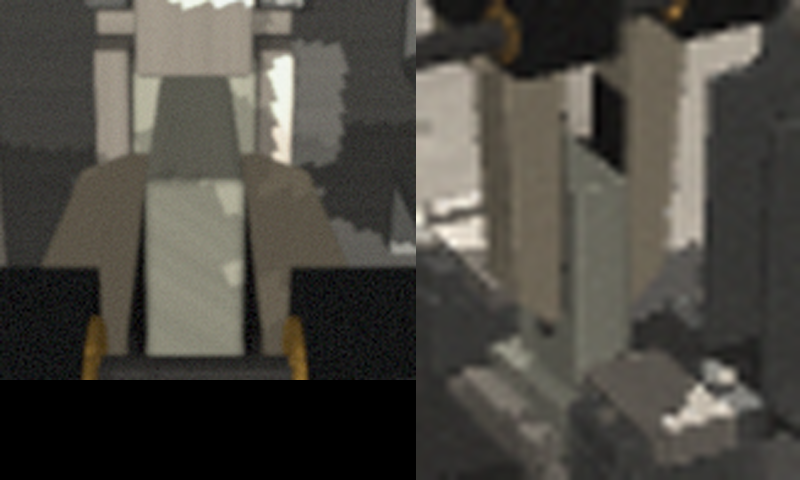

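```bash
python3 - <<'E'
from h import *; from plant import r
s=r.read_state(); c=r.camera("wrist"); p=(.5656,.1325,-.348)
for n,P in dict(top=(0,.017,.09),junc=(0,.017,.03),foot=(0,.021,.03),nose4=(0,.0216,.046),nose5=(0,.0226,.046),nose6=(0,.0236,.046),plate=(0,.068,.012)).items(): print(n,wproj(s,c,nest2w(p,P))[0].round(1))
a=cv2.imread("pics/w15.png")[110:345,190:370]; cv2.imwrite("pics/w15c.png",cv2.resize(a,None,fx=3.3,fy=2.5,interpolation=cv2.INTER_CUBIC))
E
```

```text
top [279.5 269.2]
junc [279.4 220.4]
foot [279.4 213.4]
nose4 [279.4 221.8]
nose5 [279.4 219.9]
nose6 [279.4 218. ]
plate [279.1 122.8]
```

View pics/w15c.png

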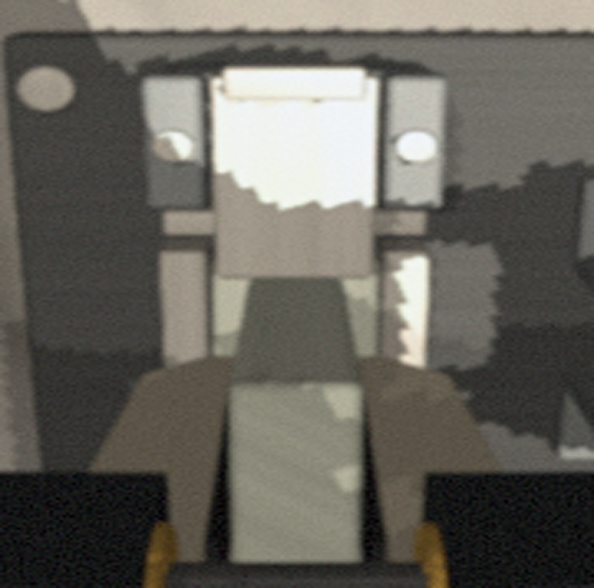

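Block base is back in the nest, leaning about 2–3° to +y. Press down a bit more to flatten it.

>>> arm_command(deltas=[0.5,0,0.5,0,0.5,0,0.5,0,0.5,0,0.5,0,0,0,0.5,0,0,0,0,0,0,0,0,0])

```text
t: 18.18
eef_pos: [0.5646, 0.1284, 0.0502]
ee_rot: [1.462, 1.023, -1.461]
wrist_force: [-0.4, -0.8, 6.4]
gripper_width: 0.168
```

```bash
cat > lk2.py <<'E'
from h import *; import sys
t=sys.argv[1]
s,c=look("wrist","w"+t);print(s["t"],s["eef_pos"],s["wrist_force"],s["torque"],s["gripper_width"]); 
Rt=R.from_rotvec(s["ee_rot"]).as_matrix(); print(((s["eef_pos"]-np.array([.566,.1325,.0547]))@Rt*1000).round(1))
p=(.5656,.1325,-.348)
for n,P in dict(top=(0,.017,.09),junc=(0,.017,.03),foot=(0,.021,.03),nose4=(0,.0216,.046),nose5=(0,.0226,.046),nose6=(0,.0236,.046),plate=(0,.068,.012)).items(): print(n,((wproj(s,c,nest2w(p,P))[0]-[190,110])*[3.3,2.5]).round(1)[1],end="; ")
a=cv2.imread(f"pics/w{t}.png")[110:345,190:370]; cv2.imwrite(f"pics/w{t}c.png",cv2.resize(a,None,fx=3.3,fy=2.5,interpolation=cv2.INTER_CUBIC))
E
python3 lk2.py 16
```

```text
18.1833 [0.56462216 0.12841701 0.05024668] [-0.38795918 -0.77156204  6.35590198] [ 0.03066826  0.3445244  -0.02725468] 0.16814716839232044
[4.5 0.1 4.3]
top 390.3; junc 269.1; foot 251.4; nose4 272.0; nose5 267.2; nose6 262.3; plate 23.0;
```

View pics/w16c.png

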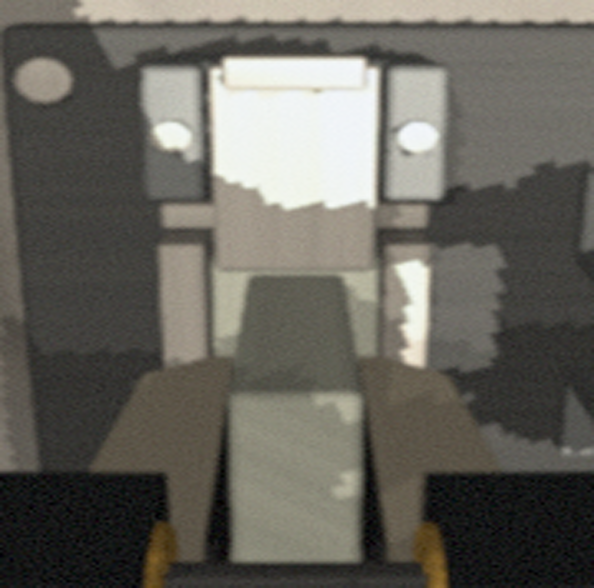

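>>> arm_command(deltas=[0,0,0.7,0,0,0,0.7,0,0,0,0.6,0,0,0,0,0,0,0,0,0])

```text
t: 18.65
eef_pos: [0.564, 0.1268, 0.0501]
ee_rot: [1.462, 1.023, -1.461]
wrist_force: [1.8, 4.4, 4.7]
gripper_width: 0.172
```

```bash
python3 lk2.py 17; python3 lk.py 18
```

```text
18.65 [0.56401841 0.12679531 0.05013333] [1.80664288 4.42392906 4.65463486] [ 0.81572519 -0.21211795  0.04532598] 0.17240854193202937
[4.6 0.1 6. ]
top 380.1; junc 261.7; foot 243.8; nose4 263.8; nose5 259.0; nose6 254.1; plate 15.1; 18.7 [0.56401336 0.12678    0.05011353] [1.78578737 4.62202128 4.79328854] [ 0.78507471 -0.20466028  0.05606213] 0.17249638286883504
[4.6 0.1 6.1]
```

View pics/w17c.png

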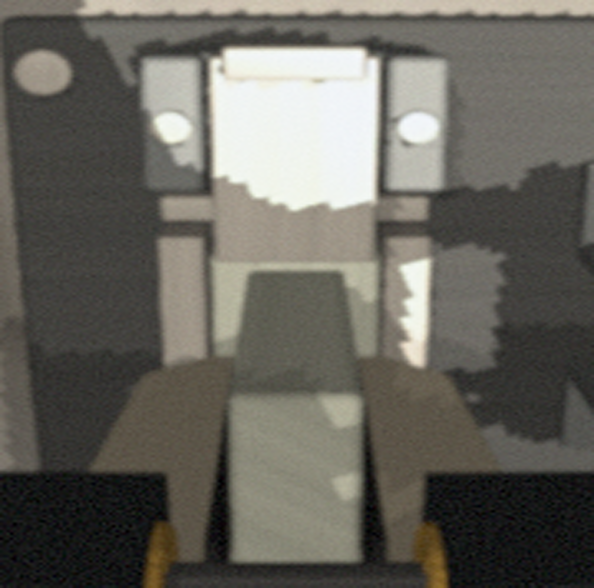

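View pics/L18.png

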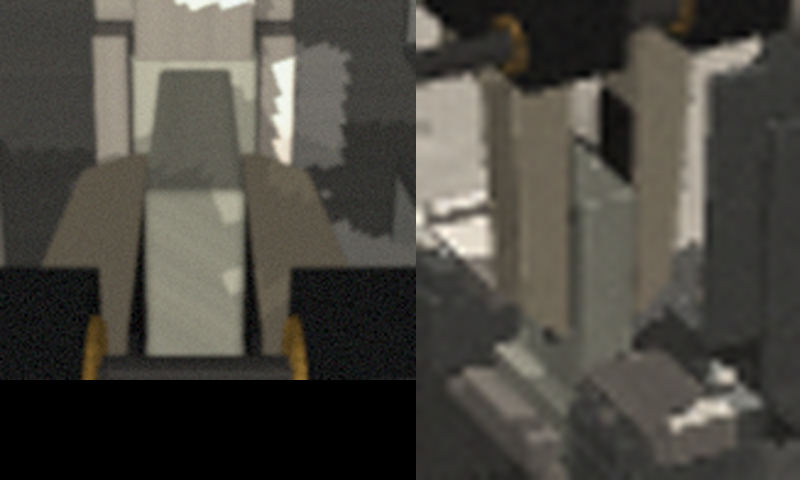

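Now upright (about −0.5°), foot resting against the −y guide. I'll check the right jaw's travel from the scene image before lifting.

```bash
python3 - <<'E'
from h import *
k=10;x0,y0=278,218; p=(.5656,.1325,-.348)
t=[]
for n in("scene0","sc18"):
    a=cv2.imread(f"pics/{n}.png")[y0:y0+40,x0:x0+40].astype(float); a=np.clip(a*(1.6 if n!="scene0" else 1.1),0,255).astype(np.uint8); t.append(cv2.resize(a,None,fx=k,fy=k,interpolation=cv2.INTER_CUBIC))
cv2.imwrite("pics/cmp18.png",np.hstack(t))
for d in (0,.004,.006): print(d,((proj("scene",nest2w(p,[(-.012,-.062-d,.046),(.012,-.062-d,.046),(-.012,-.0176-d,.046),(.012,-.0176-d,.046)]))-[x0,y0])*k).round(0).tolist())
E
```

```text
0 [[152.0, 205.0], [254.0, 174.0], [43.0, 103.0], [143.0, 75.0]]
0.004 [[162.0, 214.0], [264.0, 184.0], [53.0, 112.0], [153.0, 83.0]]
0.006 [[167.0, 219.0], [270.0, 188.0], [58.0, 116.0], [158.0, 88.0]]
```

View pics/cmp18.png

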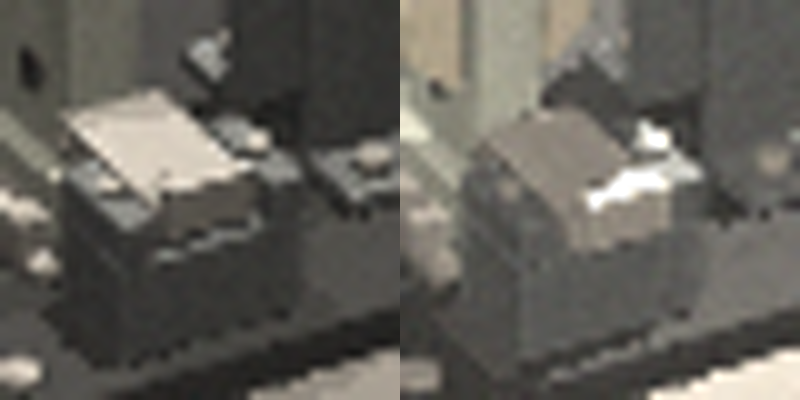

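Right jaw is out about 6–7 mm and the left about 4.5 mm. Firm grip, centre slightly to +y, then a slow lift.

>>> arm_command(deltas=[0,0,0,0,0,0,0,0,-1,0,0,0,-1.5,0,-0.6,0,-0.5,0,-0.7,0,-1,0,0,0,-1,0,0,0,-1,0,0,0,-1,0,0,0,0,0,0,0], newtons=28)

```text
t: 19.63
eef_pos: [0.5643, 0.1278, 0.0571]
ee_rot: [1.462, 1.023, -1.462]
wrist_force: [-0.5, -0.4, -0.4]
gripper_width: 0.17
```

```bash
python3 lk2.py 19
```

```text
19.6333 [0.56433038 0.12776434 0.05713362] [-0.5018081  -0.40076669 -0.44639344] [-0.09990817  0.07709636  0.04595771] 0.16988894885120778
[-2.4  0.1  5. ]
top 367.5; junc 256.5; foot 239.3; nose4 258.2; nose5 253.5; nose6 248.8; plate 18.4;
```

View pics/w19c.png

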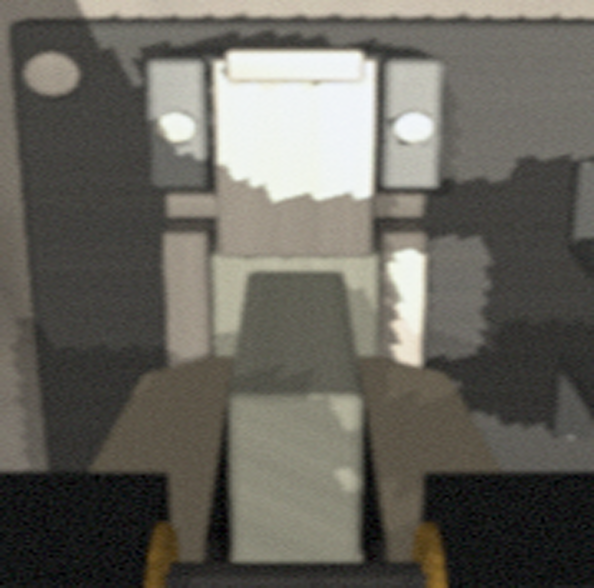

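>>> arm_command(deltas=[-1,0,0,0,-1,0,0,0,-1,0,0,0,-1,0,0,0,-1,0,0,0,-1,0,0,0,-1,0,0,0,-1,0,0,0,0,0,0,0])

```text
t: 20.43
eef_pos: [0.5644, 0.1279, 0.0652]
ee_rot: [1.462, 1.023, -1.461]
wrist_force: [0.3, 0.7, -1.4]
gripper_width: 0.171
```

```bash
python3 lk2.py 20
```

```text
20.4333 [0.56438348 0.12786032 0.06520554] [ 0.27943596  0.70777973 -1.43214542] [-0.07314432  0.09080101  0.02981705] 0.17062151179344587
[-10.5   0.1   4.9]
top 348.3; junc 246.7; foot 230.0; nose4 247.4; nose5 242.9; nose6 238.4; plate 17.4;
```

View pics/w20c.png

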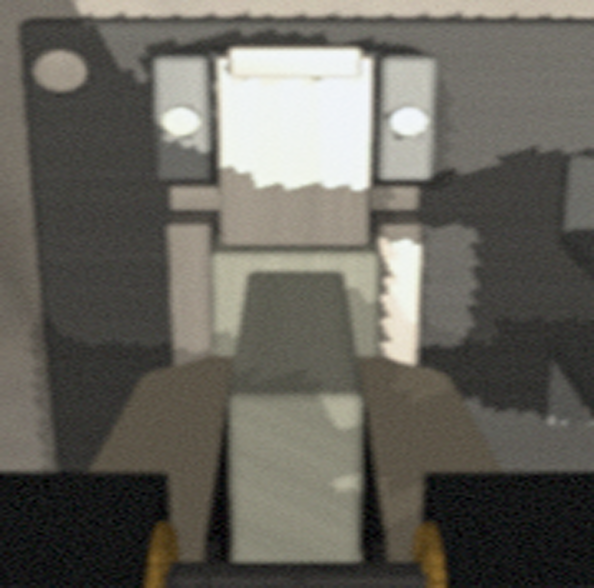

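The foot passes between the jaws with a visible gap and only its weight on the wrist. Continue lifting.

>>> arm_command(deltas=[-2,0,0,0,-3,0,0,0,-4,0,0,0,-5,0,0,0,-6,0,0,0,-6,0,0,0,-6,0,0,0,-5,0,0,0,-4,0,0,0,-2.5,0,0,0,-1,0,0,0,0,0,0,0])

```text
t: 21.48
eef_pos: [0.5643, 0.1278, 0.1096]
ee_rot: [1.462, 1.023, -1.462]
wrist_force: [0.3, -0.1, -0.7]
gripper_width: 0.169
```

```bash
python3 lk2.py 21; python3 - <<'E'
from h import *
s,c=look("side","s21"); s,c=look("scene","sc21")
a=cv2.resize(cv2.imread("pics/sc21.png")[140:280,220:380],None,fx=2.5,fy=2.5,interpolation=cv2.INTER_CUBIC)
b=cv2.resize(cv2.imread("pics/s21.png")[100:310,150:350],None,fx=2,fy=2,interpolation=cv2.INTER_CUBIC)
o=np.zeros((420,800,3),np.uint8);o[:350,:400]=a;o[:420,400:]=b;cv2.imwrite("pics/f21.png",o)
E
```

```text
21.4833 [0.56432689 0.12783828 0.10959945] [ 0.29737467 -0.10974902 -0.68887073] [-0.0484273   0.06328602  0.01943351] 0.16861238526540276
[-54.9   0.    4.9]
top 267.2; junc 201.1; foot 187.0; nose4 198.4; nose5 194.7; nose6 190.9; plate 10.7;
```

View pics/f21.png

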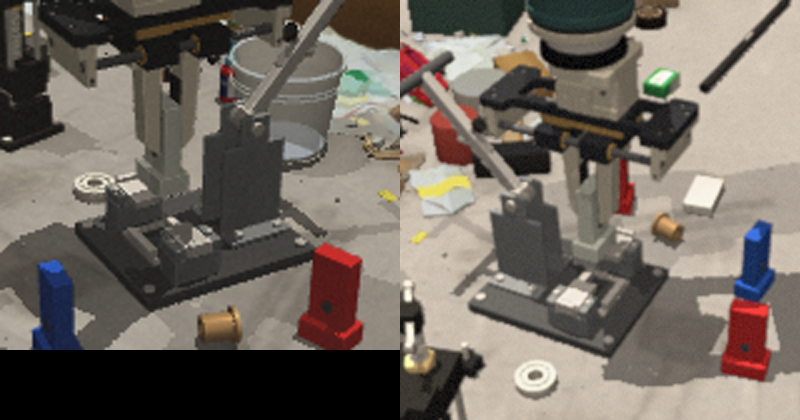

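View pics/w21c.png

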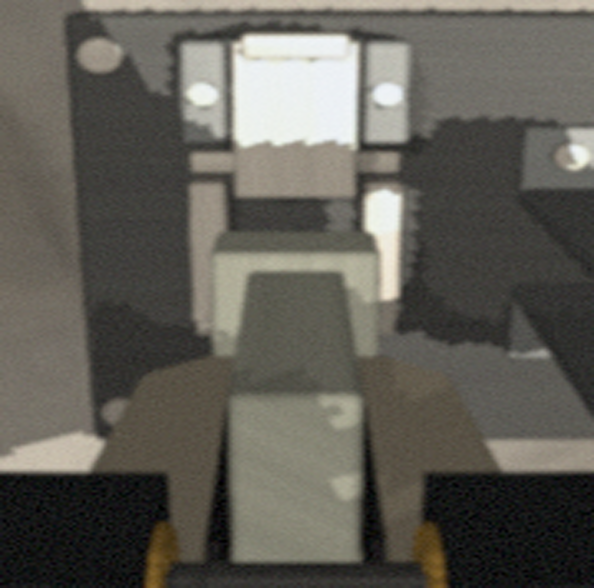

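```bash
python3 - <<'E'
from h import *; from lean import est; from plant import r
s=r.read_state(); c=r.camera("wrist")
for l in (.057,.0595,.062): print(l,est(s,c,[267.6,218.8,210.2],l))
p=(.5656,.1325,-.348)
# overlay scene and wrist prediction upright
q=wproj(s,c,nest2w(p,[(-.014,.0192,.0895),(.014,.0192,.0895),(0,.0192,.0715)])); print(q)
E
```

```text
0.057 (np.float64(-0.6513761605497794), np.float64(-1.2507040257023387), array([-0. , -0.8,  0.8]))
0.0595 (np.float64(-0.2621533994367709), np.float64(-0.6255570294543658), array([-0. , -0.7,  0.7]))
0.062 (np.float64(0.12566477187657615), np.float64(0.0007649309239795411), array([-0. , -0.7,  0.7]))
[[253.6949842  212.92777421]
 [305.92806277 212.7630863 ]
 [279.77207654 203.6963134 ]]
```

>>> arm_command(deltas=[0,0,0,0,0,0,0,0,0,0,0,0,0,0,0,0,0,0,0,0,0,0,0,0])

```text
t: 22.18
eef_pos: [0.5643, 0.1279, 0.1095]
ee_rot: [1.462, 1.023, -1.462]
wrist_force: [0.7, 0.3, -1.0]
gripper_width: 0.173
```

```bash
python3 -c "
from plant import r
s=r.read_state(); print(s['t'],s['eef_pos'],s['wrist_force'],s['gripper_width'],abs(s['qd']).max() if hasattr(s['qd'],'max') else s['qd'])
print(r.close_job())"
```

```text
22.1833 [0.5643019  0.12785969 0.1094664 ] [ 0.71271236  0.25333228 -1.03288703] 0.17278520422519175 0.0016024852757052415
the job is handed in; nothing more can be done
None
```

The job is done and handed in at 22.2 s: the clamp arm is back on its stop, and the block is held upright over the nest, clear of both jaws. I pinched the clamp handle, swung the arm to about 2.19 rad and let it fall back. Then I gripped the block's stem, rocked it to +y and to −y, seated it again and lifted it straight up.

**Last checks**
- **Hold:** the final wrist force is about 1 N, the block's weight, and the opening still matches the 16 mm stem.
- **Jaws:** the left jaw is out about 4.5 mm and the right about 6–7 mm, as judged from the pictures. The foot came up between them without catching.
- **Height:** the lift is about 60 mm, so the underside is roughly 25 mm above the jaw tops.
- **Lean:** estimated at under 1° from the wrist picture, assuming that lift.
- **Small parts:** the bushing and bearing look undisturbed in the last pictures. I did not check the flat aluminium block or the star knob individually.

**What went wrong on the way:** after the −y rock the block did not seat cleanly. The pictures put its foot about 5 mm toward −y with a lean of about 4°, probably because it had climbed onto the low side guide. I lifted it slightly, shifted it, pressed it flat and checked it again before lifting. During this the stem slipped a few millimetres in the fingers, so the grip ended about 4 mm below the named point. The wrist force stayed under about 25 N in every reading.

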